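# Clamp the flat bar and hold the tube in the fit-up corner for tacking

### The job

Get the two steel pieces ready for tack welding: first squeeze the spring clamp open and let it snap shut over the free end of the fence, so that it pinches the flat bar and the fence together there, and let go of it. Then bring the square tube offcut into the corner, lying flat with its side flush along the flat bar and its end flush against the stop block, and with one diagonal push hold it firmly down on the table, against the bar and against the stop all at once. Finish while still holding that push, with the clamp still on; do not disturb the hammer, the rotor or the tin.

Things in the scene. Friction and masses are not known exactly. Their poses are not given: they have to be found in the camera images.
- table: steel work table, top at height 0; flat, does not move
- jig: dark grey steel angle fixed to the table; its upright leg is the fence: 220 long, 60 high, 6 mm thick, at x 0 to 6, y -110 to 110 mm. Origin: on the table, mid-length, on the working face. y along the fence (robot's left), x through it away from the robot, z up; the work is at negative x. Foot (6 high, bolt heads to 16 mm) and ribs behind it, x 6 to 62, y -110 to 55 mm
- fence_end (a point): the fence's free (left) end, where the clamp goes: jig x -1, y 110 mm, 25 mm above the table; axes as the jig. Past y 55 mm the upright leg is bare: no foot. Fence and bar together are 14 to 15.5 mm thick here and 50 mm high (the fence 60)
- stop: bright steel stop block fixed at the fence's right end on the working side, 60 (x) x 25 (y) x 40 mm high. Same origin and axes as jig; it fills jig x -60 to 0, y -110 to -85 mm; its stop face is y = -85 mm
- bar: bright steel flat bar, 188 long, 50 high, 8 mm thick, 0.6 kg, loose, standing on edge along the fence's working face (gap 0.5 to 1.5 mm; right end 1 to 6 mm from the stop, left end within 7 mm of the fence's free end). Origin: centre of its underside; y along it, x through it, as the jig. It can be knocked over until it is clamped
- tube: bright square steel tube offcut, 40 x 40 mm, 3 mm wall, 120 mm long, open ends, about 0.42 kg, loose, lying flat between robot and fence. Origin: its centre, 20 mm above the table; y along its length, x across, z up. Seated in the corner its centre is at about jig x -28, y -25, z 20 mm
- clip: steel hand spring clamp, 110 g, 26 high, 115 mm long, black handle sleeves, lying on its side: two levers on an upright pin, like a clothes-peg; squeezing the handles opens the jaws, all level. Origin: on the pin, underside; x points to the jaws (middle line while shut; the frame belongs to the lever at +y: open by q, the middle line is turned by -q/2 about z)
- clip_handles (a point): middle line of the shut clamp's handles, 50 mm behind the pin, 13 mm high. Over their outsides the handles measure here 58 mm shut (70 at their ends, 68 mm behind the pin), 42 on fence and bar, 27 squeezed well open (nearly parallel then), 21 at the stop. Squeezing takes 9 N at first, 17 N fully open
- clip_jaws (a point): middle line between the shut clamp's jaws, 35 mm ahead of the pin, 13 mm high. Rubber jaw faces reach from 23 to 46 mm (tips) ahead of the pin and are parallel at a 14 mm gap; with the handles squeezed to 27 mm they stand about 21 (throat) to 28 mm (tips) apart
- clip_arm (a joint): opening angle between the clamp's levers, 0 (shut) to 0.75 rad (fully open); sprung shut; about 0.3 on fence and bar together, 0.6 with the handles squeezed to 27 mm
- hammer: bystander: hammer lying at the right of the work, 270 mm long; leave it
- rotor: bystander: dark blue cylinder (80 mm diameter) on a 124 mm flange, 111 mm high, standing at the right of the jig; leave it
- tin: bystander: open metal tin of steel studs, 80 mm diameter, 60 mm high, behind the fence; leave it
Things that resemble listed ones, but are neither listed nor needed, are in the scene too. What is shaped like the tube but green or turquoise is not meant.

How it is judged:
By the outcome, as a careful person would: the job done as asked, in the order asked, and still so for the second after the job is handed in, while the arm keeps its last pose, push and grip.
It also fails if it takes over 72 s, if anything falls off the work surface, if the arm or the gripper's body presses on something with over 40 N, if the wrist force passes 120 N, or if a joint passes its speed limit or range.

### The arm

A 7-joint arm with a two-finger parallel gripper is mounted at the origin on the work surface. World frame = base frame: x ahead of the robot, y to its left, z up, the work surface at z = 0. Lengths are in m, angles in rad, forces in N, time in s.
With the tool pointing down it reaches from about 0.4 to 0.85 m from the base axis. Payload 10.4 kg.
Tool frame: the origin (TCP) lies midway between the tips of the shut fingers; the grasp point (between the pads) lies 19 mm behind it; x points along the fingers, z is the direction in which the jaws open and shut, and the axes are right-handed (so a half turn about x gives the same grasp; the last joint's range is limited). The gripper opens to 87 mm and grips with 3 to 60 N. Pads are 19 mm wide; open, the fingers measure 117 mm over their backs; the gripper's body (75 mm by 190 mm) begins 51 mm behind the grasp point.
Start: joints at [-1.142, 0.332, -0.065, 1.46, 0.022, 1.35, -0.088], TCP at [0.273, 0.562, 0.223] pointing down, gripper open.
Joint ranges: [-2.6, 2.6], [-0.5, 2.12], [-1.47, 1.34], [0.16, 2.42], [-1.27, 4.41], [0.06, 2.06], [-2.6, 2.6]. Speed limits (rad/s): [2.22, 2.22, 2.79, 2.79, 3.14, 3.14, 3.14].

### API

Orientations are given as a unit quaternion [x, y, z, w].
In Python, from bench import read_state, camera, camera_params, close_job gives the robot as it stands.
- The arm moves only by the tool arm_command, never from a script. Its argument "targets" is a list of rows, each a list of 7 numbers: the closure in counts, from 0 (fully open) to 255 (shut), then the shift along the tool's x, y, z in mm, then the turn, a rotation vector about the tool's x, y, z in rad. A call has 1 to 10 rows; each row is the pose to reach, as a shift and turn from the pose commanded when the call began, along the tool's axes at that moment; what a row does not reach only later rows make up. A row lasts 1/10 s, in which the tool goes at most 50 mm and 8.59 degrees, less where a joint would pass 70% of its speed; a pose out of reach is approached as far as the arm can. A call with a gripper value outside its range is refused whole. The fingers move at their own pace and stop on an object; "newtons" is the grip in N (left out, the last holds). Time passes only in rows, so rows that repeat a pose let the fingers close. It gives the time, the measured TCP pose, the force and the opening at its end, in the units of the state.
- read_state(): the state, without advancing time (a new reading comes with each control period).
- camera(name): name is "scene" or "top" or "wrist"; returns the picture (400x640x3 uint8, red, green, blue); there is no depth.
- camera_params(name): a dict with "intrinsics" (3x3 intrinsics, pixels), "dist" ([k1, k2, p1, p2, k3] as OpenCV has them; the pictures are not rectified), "xyz" and "orientation" of the camera in the world; the wrist camera has in their place "mount" (4x4, takes a point from camera to tool coordinates, whose origin is the TCP and whose axes are the tool frame's). Camera axes: x right, y down, z forward; pixel columns grow to the right and rows downward; lengths in m; the calibration is good to about 2 mm. A picture is of the moment at which its call begins: read the wrist's pose just before it. camera_params takes no time and is no camera call.
- close_job(): hands the job in, once; it reports no verdict.
The state is a dict: "time": time; "joint_positions": joint angles; "joint_vel": joint speeds; "joint_torque": joint torques, N m; "ee_pos": TCP position; "eef_rot": TCP orientation; "ft_force": force on the tool from outside, world axes, zero at the start; "torque": the same for the moment, N m; "width": finger opening in m.
Only numpy, scipy, OpenCV 4.12 (cv2) and the standard library are available. Lean on these libraries where they do the work, as an engineer would, in place of code of your own. Each camera call takes 0.05 s, during which the arm holds its last target.

## Working session

There is one attempt and no reset: what is moved stays moved. The work goes in short steps, Python scripts to look and compute and a tool call to move; the robot and the scene stay as the last step left them, time stands still between calls to the robot, and variables do not carry over. Pictures are saved under pics/ and viewed, and the job is handed in when it is done.

Besides the shell and the picture viewer there is one more tool, called after "Request:" as name(argument=value, ...) on one line, values as JSON. arm_command: Moves the arm, as the interface text tells. Its arguments: {"type":"object","properties":{"targets":{"type":"array"},"newtons":{"type":"number"}},"required":["targets"]}

```bash
ls; mkdir -p pics
python3 - <<'E'
from bench import *
import cv2,json
print(read_state())
for n in ["scene","top","wrist"]:
    p=camera_params(n);print(n,p)
    cv2.imwrite(f"pics/{n}0.png",camera(n)[:,:,::-1])
E
```

```text
pics
{'time': 0.0, 'joint_positions': array([-1.14162868,  0.33287191, -0.06470801,  1.46099252,  0.02158246,
        1.34991977, -0.08854745]), 'joint_vel': array([-0.00067735,  0.00083922,  0.00014451,  0.00050229,  0.00163109,
       -0.00094078, -0.00149168]), 'joint_torque': array([-2.21406881e-04, -6.23246670e+01,  2.44516321e-02, -3.89902246e+01,
       -6.14904100e-02,  3.98831209e-02,  1.29953960e-04]), 'ee_pos': array([0.27266225, 0.56192169, 0.2217295 ]), 'eef_rot': array([-0.37560425,  0.59972439,  0.37501127,  0.59884777]), 'ft_force': array([-0.61584007, -0.09503109, -0.13800391]), 'torque': array([ 0.02764863,  0.01686404, -0.00353981]), 'width': 0.08686245501281371}
scene {'intrinsics': array([[386.2009691 ,   0.        , 316.41715729],
       [  0.        , 386.2009691 , 198.25183103],
       [  0.        ,   0.        ,   1.        ]]), 'dist': array([-0.09225908,  0.        ,  0.        ,  0.        ,  0.        ]), 'xyz': array([ 1.2134584 , -0.49863881,  0.68328401]), 'orientation': array([ 0.79896561,  0.40709534, -0.19307933, -0.39830606])}
top {'intrinsics': a
[... 265 characters left out ...]
037 ,  0.85103959]), 'orientation': array([ 0.71307099, -0.69635897,  0.06245109, -0.05209427])}
wrist {'intrinsics': array([[302.87354301,   0.        , 316.57108538],
       [  0.        , 302.87354301, 196.77958769],
       [  0.        ,   0.        ,   1.        ]]), 'dist': array([0.00654573, 0.        , 0.        , 0.        , 0.        ]), 'mount': array([[ 9.21539181e-04, -2.92784980e-01,  9.56177863e-01,
        -1.63061882e-01],
       [-4.91194684e-04, -9.56178286e-01, -2.92784636e-01,
         8.09210470e-02],
       [ 9.99999455e-01, -1.99856970e-04, -1.02497018e-03,
         1.38458929e-03],
       [ 0.00000000e+00,  0.00000000e+00,  0.00000000e+00,
         1.00000000e+00]])}
```

View pics/scene0.png

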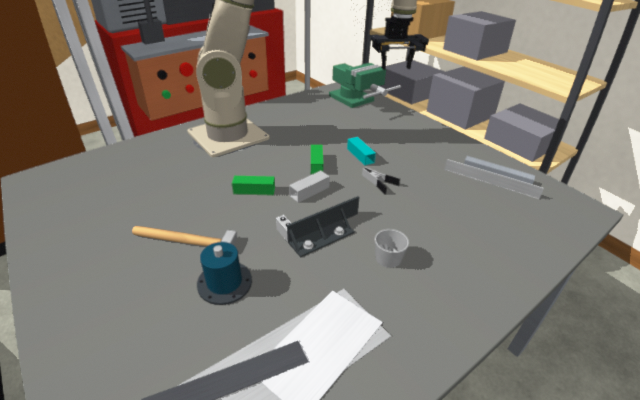

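View pics/top0.png

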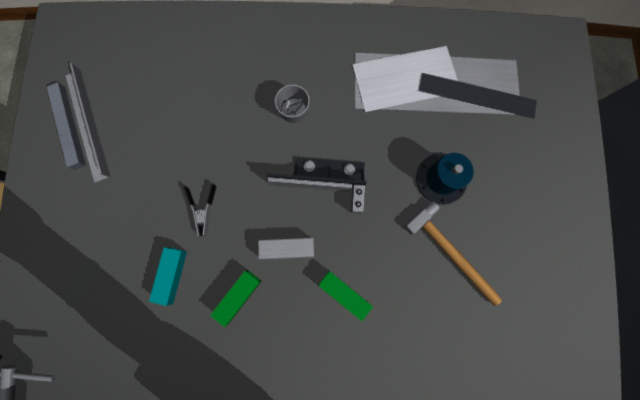

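View pics/wrist0.png

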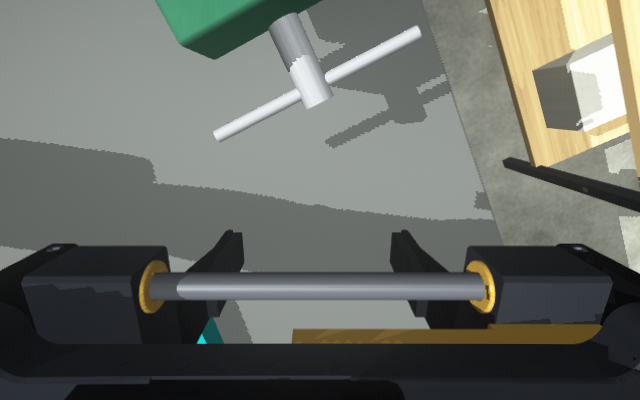

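```bash
cat > h.py <<'E'
import numpy as np,cv2
from scipy.spatial.transform import Rotation as R
from bench import *
def cam(n,st=None):
    p=camera_params(n);K=np.array(p["intrinsics"]);d=np.array(p["dist"])
    if n=="wrist":
        M=np.array(p["mount"]);st=st or read_state()
        T=np.eye(4);T[:3,:3]=R.from_quat(st["eef_rot"]).as_matrix();T[:3,3]=st["ee_pos"]
        T=T@M;return K,d,T[:3,:3],T[:3,3]
    return K,d,R.from_quat(p["orientation"]).as_matrix(),np.array(p["xyz"])
def ray(c,uv):
    K,d,Rm,t=c;q=cv2.undistortPoints(np.array([[uv]],float),K,d)[0,0]
    v=Rm@np.array([q[0],q[1],1]);return t,v/np.linalg.norm(v)
def atz(c,uv,z):
    t,v=ray(c,uv);return t+v*(z-t[2])/v[2]
def tri(obs):
    A=np.zeros((3,3));b=np.zeros(3);rs=[ray(c,u) for c,u in obs]
    for t,v in rs:
        P=np.eye(3)-np.outer(v,v);A+=P;b+=P@t
    x=np.linalg.solve(A,b);return x,[np.linalg.norm((np.eye(3)-np.outer(v,v))@(x-t))*1e3 for t,v in rs]
def proj(c,X):
    K,d,Rm,t=c;X=np.atleast_2d(X);return cv2.projectPoints((X-t)@Rm,np.zeros(3),np.zeros(3),K,d)[0][:,0]
def shot(n,name):
    st=read_state();im=camera(n)[:,:,::-1].copy();cv2.imwrite(f"pics/{name}.png",im);return im,cam(n,st)
def crop(im,u0,v0,u1,v1,s,name):
    c=cv2.resize(im[v0:v1,u0:u1],None,fx=s,fy=s,interpolation=cv2.INTER_CUBIC)
    for u in range((u0//10+1)*10,u1,10): cv2.putText(c,str(u),((u-u0)*s-8,8),0,.3,(0,255,255),1);cv2.line(c,((u-u0)*s,10),((u-u0)*s,14),(0,255,255),1)
    for v in range((v0//10+1)*10,v1,10): cv2.putText(c,str(v),(0,(v-v0)*s+3),0,.3,(0,255,255),1);cv2.line(c,(20,(v-v0)*s),(24,(v-v0)*s),(0,255,255),1)
    cv2.imwrite(f"pics/{name}.png",c)
E
python3 - <<'E'
from h import *
t=cv2.imread("pics/top0.png");s=cv2.imread("pics/scene0.png")
crop(t,240,130,400,270,5,"t_jig");crop(t,130,170,250,330,3,"t_clip_all");crop(t,170,170,230,250,7,"t_clip")
crop(s,220,130,420,270,4,"s_jig");
c=cam("top");
for n,u in dict(handL=(187,190),handR=(211,188),jaw=(201,234),free=(268,180),stop=(358,210),tube=(286,248)).items(): print(n,atz(c,u,.02).round(3))
E
```

```text
handL [0.588 0.276 0.02 ]
handR [0.594 0.221 0.02 ]
jaw [0.488 0.236 0.02 ]
free [0.616 0.09  0.02 ]
stop [ 0.552 -0.118  0.02 ]
tube [0.462 0.043 0.02 ]
```

View pics/t_jig.png

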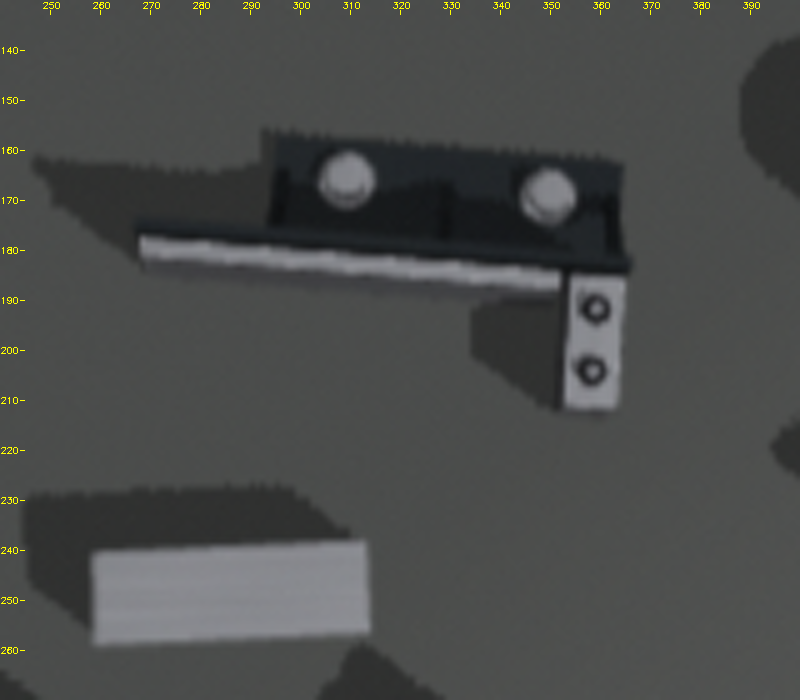

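View pics/t_clip.png

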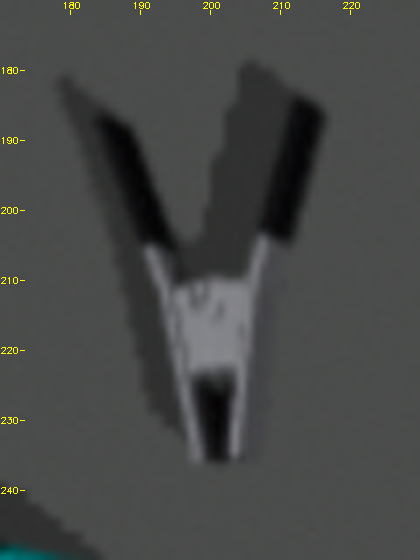

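View pics/s_jig.png

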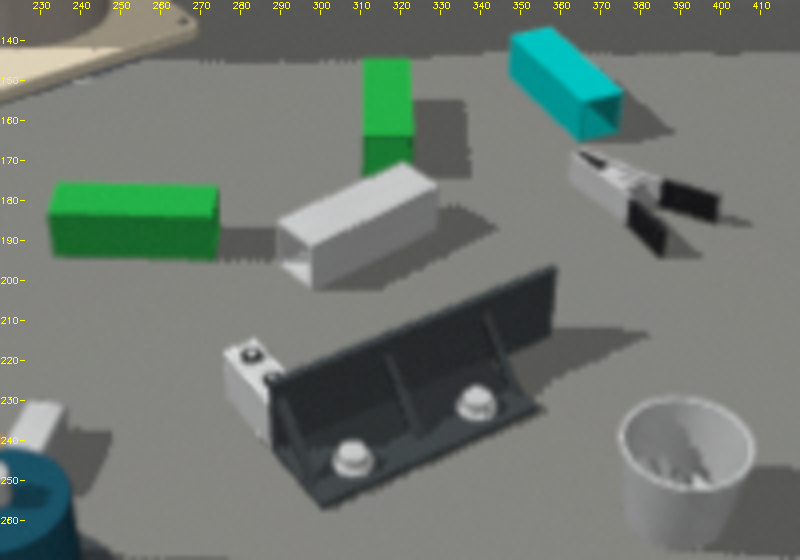

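```bash
cat > fit.py <<'E'
from h import *
from scipy.optimize import least_squares
T=cam("top");S=cam("scene")
def fit(pts,x0,rob=1.5):
    # pts: list (cam, local mm, uv)
    def f(x):
        Rz=R.from_euler('z',x[2]).as_matrix();r=[]
        for c,l,u in pts: r+=list(proj(c,Rz@(np.array(l)/1e3)+[x[0],x[1],x[3] if len(x)>3 else 0])[0]-u)
        return np.array(r)
    s=least_squares(f,x0,loss='soft_l1',f_scale=rob);return s.x,f(s.x).reshape(-1,2)
E
python3 - <<'E'
from fit import *
J=[(T,(-60,-110,40),(363.8,211.8)),(T,(-60,-85,40),(352.8,210.5)),(T,(0,-85,40),(353.8,185)),(T,(0,-110,40),(365.3,185.5)),
(T,(6,110,60),(267,173.5)),(T,(62,55,6),(293.5,156)),(T,(62,-110,6),(364.5,163)),
(S,(6,110,60),(358,196)),(S,(62,-110,6),(301,257)),(S,(62,55,6),(355,232)),(S,(6,-110,60),(268,226)),(S,(6,110,0),(356,214))]
x,r=fit(J,[.62,-.01,-.05]);print("jig",x.round(4),r.round(1).tolist())
x,r=fit(J,[.62,-.01,-.05,0]);print("jig z",x.round(4))
U=[(T,(20,60,20),(258.5,240.5)),(T,(20,-60,20),(313,238.3)),(T,(-20,-60,20),(314,256.8)),(T,(-20,60,20),(258.5,259)),
(S,(20,60,20),(329.5,178)),(S,(-20,60,20),(321,170.5)),(S,(-20,-60,20),(290,185.5)),(S,(20,-60,20),(299,192.5)),(S,(20,-60,-20),(298,202.5))]
x,r=fit(U,[.46,.04,0.03,.02]);print("tube",x.round(4),r.round(1).tolist())
C=[(T,(-68,35,26),(216,186)),(T,(-68,-35,26),(184,187)),(T,(46,6,26),(203.8,235)),(T,(46,-6,26),(198,235.5)),
(S,(-68,35,26),(386,186)),(S,(-68,-35,26),(400,181)),(S,(-68,35,0),(385,194)),(S,(-68,-35,0),(398,186))]
C=[(c,(l[0],-l[1],l[2]),u) if 0 else (c,l,u) for c,l,u in C]
x,r=fit(C,[.54,.24,3.14,0]);print("clip",x.round(4),r.round(1).tolist())
X,e=tri([(T,(216,186)),(S,(386,186))]);print(X.round(4),e)
X,e=tri([(T,(184,187)),(S,(400,181))]);print(X.round(4),e)
print("bar left/right mid top", atz(T,(268,179.3),.05), atz(T,(352,186),.05), atz(T,(268,181.5),.05), atz(T,(268,177),.05))
E
```

```text
jig [ 0.6116 -0.0213 -0.0512] [[-0.1, -0.3], [-0.3, 0.2], [0.3, -0.7], [-0.2, -0.4], [-0.2, -0.3], [1.6, 0.9], [0.0, -0.8], [0.1, 0.5], [-1.8, -1.4], [-1.8, -1.2], [18.8, -0.1], [0.3, -0.3]]
jig z [ 0.6115 -0.0211 -0.0497 -0.0016]
tube [0.4613 0.0433 0.0677 0.0154] [[-0.6, -0.2], [-0.7, -0.4], [-1.0, -0.6], [-0.3, -0.4], [-0.4, -1.0], [-0.7, 0.7], [-1.3, 0.2], [-1.7, -0.4], [-0.5, 0.8]]
clip [ 5.3110e-01  2.4070e-01  3.2529e+00 -2.2000e-03] [[-2.1, -1.8], [-0.3, -0.2], [-0.5, -0.0], [0.0, -0.1], [-1.5, 2.0], [-0.9, -2.0], [-1.6, 1.0], [-0.2, -0.0]]
[0.6012 0.2121 0.0289] [np.float64(5.931479846904974), np.float64(5.9314798469048835)]
[0.5963 0.2861 0.0157] [np.float64(0.9088661281549526), np.float64(0.9088661281550162)]
bar left/right mid top [0.61173295 0.08635276 0.05      ] [ 0.6013329  -0.10052508  0.05      ] [0.60675717 0.08612304 0.05      ] [0.61694588 0.08659404 0.05      ]
```

```bash
cat >> h.py <<'E'
def pose_yaw(yaw,tilt=None):
    # tool x down, tool z at world angle yaw
    z=np.array([np.cos(yaw),np.sin(yaw),0]);x=np.array([0,0,-1.]);y=np.cross(z,x)
    return R.from_matrix(np.c_[x,y,z])
def delta(p,Rt,st=None):
    st=st or read_state();Rc=R.from_quat(st["eef_rot"])
    print("shift mm",(Rc.inv().apply(np.array(p)-st["ee_pos"])*1e3).round(1),"rot",(Rc.inv()*Rt).as_rotvec().round(3),"deg",np.degrees((Rc.inv()*Rt).magnitude()).round(1))
E
python3 - <<'E'
from h import *
st=read_state();M=R.from_quat(st["eef_rot"]).as_matrix();print(M.round(3))
a=3.2529
h=np.array([.5311,.2407])-.05*np.array([np.cos(a),np.sin(a)]);print(h)
for yaw in (a+np.pi/2,a-np.pi/2):
    delta([*h,.2],pose_yaw(yaw))
E
```

```text
[[-0.    -0.9    0.437]
 [-0.001  0.437  0.9  ]
 [-1.    -0.    -0.001]]
[0.58079059 0.24625388]
shift mm [  22.1 -415.  -149.6] rot [ 2.579e+00 -0.000e+00  1.000e-03] deg 147.7
shift mm [  22.1 -415.  -149.6] rot [-0.563 -0.001 -0.   ] deg 32.3
```

Request:
arm_command(targets=[[0,22,-415,-150,2.579,0,0],[0,22,-415,-150,2.579,0,0],[0,22,-415,-150,2.579,0,0],[0,22,-415,-150,2.579,0,0],[0,22,-415,-150,2.579,0,0],[0,22,-415,-150,2.579,0,0],[0,22,-415,-150,2.579,0,0],[0,22,-415,-150,2.579,0,0],[0,22,-415,-150,2.579,0,0],[0,22,-415,-150,2.579,0,0]])

```text
time: 1.15
ee_pos: [0.5844, 0.2389, 0.2]
eef_rot: [0.138, 0.693, -0.14, 0.694]
ft_force: [-0.6, -0.4, -0.2]
width: 0.087
```

Run:
```python
from h import *
st=read_state();print(st["joint_positions"].round(2),st["ee_pos"],st["time"])
a=3.2529
h=np.array([.5311,.2407])-.05*np.array([np.cos(a),np.sin(a)])
delta([*h,.2],pose_yaw(a+np.pi/2))
```

```text
[-0.74  0.37  0.36  1.49 -0.13  1.31 -0.76] [0.58444266 0.23890133 0.19999807] 1.15
shift mm [-0.   5.4 -6.2] rot [1.063e+00 4.000e-03 1.000e-03] deg 60.9
```

Request:
arm_command(targets=[[0,0,5.4,-6.2,1.064,0,0],[0,0,5.4,-6.2,1.064,0,0],[0,0,5.4,-6.2,1.064,0,0],[0,0,5.4,-6.2,1.064,0,0],[0,0,5.4,-6.2,1.064,0,0],[0,0,5.4,-6.2,1.064,0,0],[0,0,5.4,-6.2,1.064,0,0],[0,0,5.4,-6.2,1.064,0,0],[0,0,5.4,-6.2,1.064,0,0]])

```text
time: 2.05
ee_pos: [0.5768, 0.2536, 0.2003]
eef_rot: [0.466, 0.531, -0.467, 0.531]
ft_force: [0.3, 0.5, -0.8]
width: 0.0868
```

Run:
```python
from h import *
st=read_state();print(st["joint_positions"].round(2),st["ee_pos"],st["time"])
im,c=shot("wrist","w1")
a=3.2529
print(proj(c,[[.5311,.2407,.026],[.5808,.2462,.013],[.488,.236,.026]]))
```

```text
[-0.89  0.38  0.52  1.5  -0.19  1.31 -1.79] [0.57683264 0.25360449 0.20033918] 2.05
[[323.24556393 216.69030243]
 [324.07487647 173.13384398]
 [322.29595799 249.69883864]]
```

View pics/w1.png

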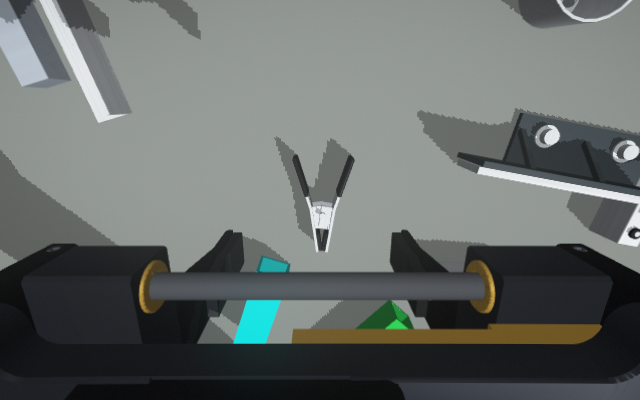

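Run:
```python
from h import *
im=cv2.imread("pics/w1.png");crop(im,270,130,370,260,6,"w1c");crop(im,440,90,640,250,4,"w1f")
```

```text
(no output)
```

View pics/w1c.png

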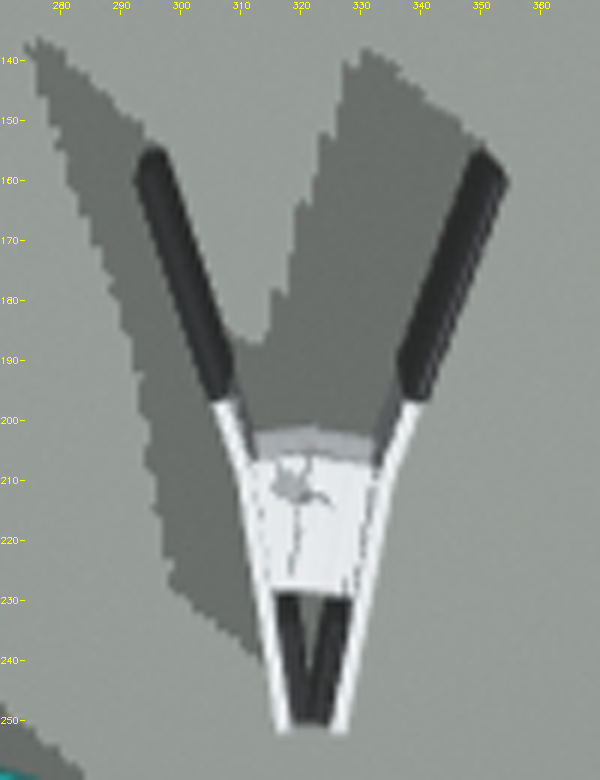

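View pics/w1f.png

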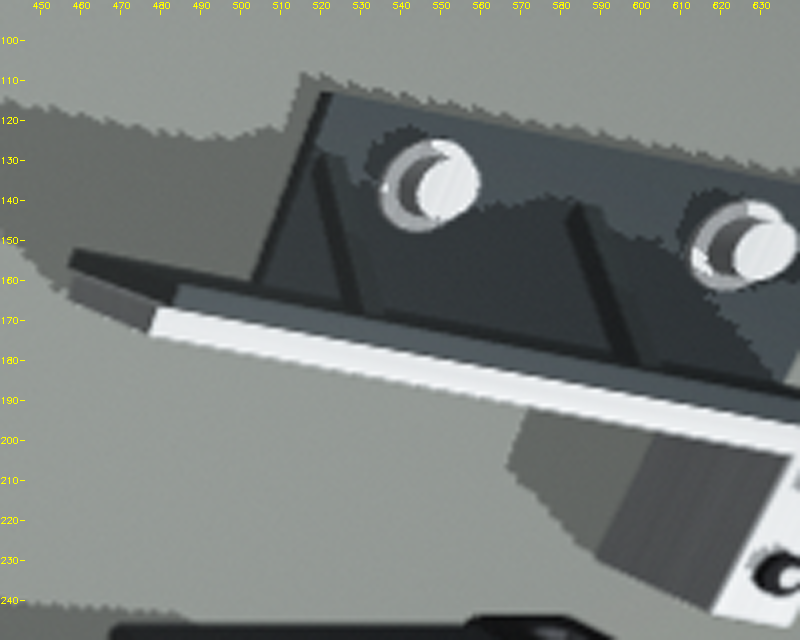

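Run:
```python
from h import *
K=cam("wrist")  # same commanded pose; 
T=cam("top")
for n,w,t in [("hL",(293.5,158),(183.5,187.5)),("hR",(352,157.5),(216.5,186)),("jL",(316.5,251.5),(198,235.5)),("jR",(327,251.5),(203.8,235)),
  ("fenceTL",(483,161),(267,173.5)),("barTL",(477.5,172.5),(267.8,182)),("stop TL",(617,242.5),(352.8,210.5))]:
    X,e=tri([(K,w),(T,t)]);print(n,X.round(4),np.round(e,1),atz(K,w,.026 if n[0]in'hj' else .05).round(4))
m=(atz(K,(293.5,158),.026)+atz(K,(352,157.5),.026))/2;j=(atz(K,(316.5,251.5),.026)+atz(K,(327,251.5),.026))/2
print(m,j,np.linalg.norm(m-j),np.degrees(np.arctan2(*(j-m)[1::-1])))
u=(j-m)/np.linalg.norm(m-j);print("pin",m+.068*u,j-.046*u,"hand",m+.018*u)
print(proj(K,[[.6116+.11*.051+.006,-.0213+.11,.06],[.6116+.11*.051,-.0213+.11,.06]]))
st=read_state();print(st['ee_pos'],st['joint_vel'].round(3),R.from_quat(st["eef_rot"]).as_matrix().round(3)[:,2])
```

```text
hL [0.5945 0.2843 0.0192] [1. 1.] [0.5964 0.2832 0.026 ]
hR [6.021e-01 2.142e-01 4.000e-04] [0.7 0.7] [0.6054 0.2183 0.026 ]
jL [0.4842 0.2421 0.0242] [0.6 0.6] [0.4847 0.2427 0.026 ]
jR [0.4857 0.2291 0.0238] [0.6 0.6] [0.4863 0.2299 0.026 ]
fenceTL [0.6236 0.0885 0.0552] [0.1 0.1] [0.623  0.0856 0.05  ]
barTL [0.6081 0.0863 0.0458] [1.8 1.8] [0.6104 0.0878 0.05  ]
stop TL [ 0.5481 -0.104   0.0381] [0. 0.] [ 0.5521 -0.0905  0.05  ]
[0.60092196 0.2507567  0.026     ] [0.4855113  0.23627997 0.026     ] 0.11631507486758023 -172.8503484828818
pin [0.5334507  0.24229333 0.026     ] [0.53115363 0.24200519 0.026     ] hand [0.58306192 0.2485164  0.026     ]
[[485.25878584 162.16869921]
 [483.53488381 167.96210382]]
[0.57687826 0.25354778 0.20041346] [ 0.004 -0.002 -0.001 -0.001  0.001  0.001 -0.003] [ 0.129 -0.992  0.   ]
```

Run:
```python
from h import *
K=cam("wrist")
delta([.5818,.2484,.005],pose_yaw(np.radians(277.2)))
st=read_state();Rc=R.from_quat(st["eef_rot"])
# finger tips: ray at tool z=+-.0434 plane
for uv in [(236,232),(400,232),(404,232)]:
    t,v=ray(K,uv);t=Rc.inv().apply(t-st["ee_pos"]);v=Rc.inv().apply(v)
    for zz in (.0434,-.0434): 
        s=(zz-t[2])/v[2];print(uv,zz,(t+s*v).round(4))
```

```text
shift mm [195.4   4.3   5.7] rot [0.004 0.    0.   ] deg 0.2
(236, 232) 0.0434 [-0.3188  0.1491  0.0434]
(236, 232) -0.0434 [-0.0168  0.017  -0.0434]
(400, 232) 0.0434 [-0.0135  0.0155  0.0434]
(400, 232) -0.0434 [-0.3034  0.1424 -0.0434]
(404, 232) 0.0434 [-0.0203  0.0185  0.0434]
(404, 232) -0.0434 [-0.297   0.1396 -0.0434]
```

Request:
arm_command(targets=[[0,50,4.3,5.7,0.004,0,0],[0,100,4.3,5.7,0.004,0,0],[0,150,4.3,5.7,0.004,0,0],[0,165,4.3,5.7,0.004,0,0],[0,165,4.3,5.7,0.004,0,0],[0,165,4.3,5.7,0.004,0,0]])

```text
time: 2.7
ee_pos: [0.5834, 0.2488, 0.0379]
eef_rot: [0.469, 0.529, -0.468, 0.53]
ft_force: [0.2, -0.1, 0.3]
width: 0.0874
```

Run:
```python
from h import *
im,c=shot("wrist","w2")
delta([.5818,.2484,.003],pose_yaw(np.radians(277.2)))
```

```text
shift mm [35.4 -2.2  0.5] rot [-0.003 -0.002 -0.004] deg 0.3
```

View pics/w2.png

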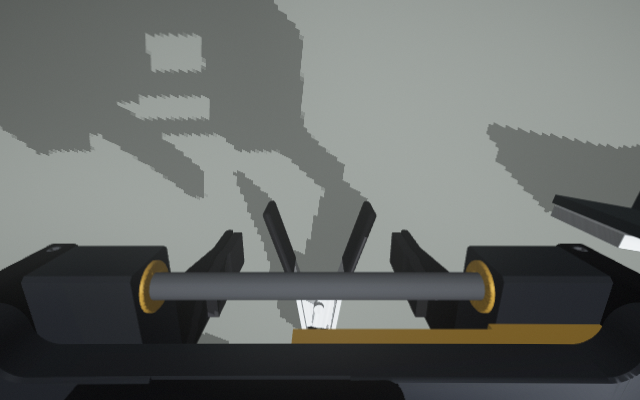

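Run:
```python
from h import *
K=cam("wrist")
a=atz(K,(264.5,206),.026);b=atz(K,(373,206),.026);print(a,b,(a+b)/2,np.linalg.norm(a-b))
u=-np.array([np.cos(np.radians(187.2)),np.sin(np.radians(187.2))])
print("hand pt",(a+b)[:2]/2-.018*u)
```

```text
[0.60101916 0.28454695 0.026     ] [0.6091072  0.21866806 0.026     ] [0.60506318 0.25160751 0.026     ] 0.06637352950201555
hand pt [0.58720512 0.24935151]
```

Request:
arm_command(targets=[[0,20,0,0.5,0,0,0],[0,35,0,0.5,0,0,0],[0,35,0,0.5,0,0,0],[60,35,0,0.5,0,0,0],[80,35,0,0.5,0,0,0],[80,35,0,0.5,0,0,0],[80,35,0,0.5,0,0,0]], newtons=35)

```text
time: 3.45
ee_pos: [0.5821, 0.248, 0.0008]
eef_rot: [0.469, 0.53, -0.469, 0.53]
ft_force: [0.4, 0.7, 0.2]
width: 0.0637
```

Request:
arm_command(targets=[[100,-1,0,0,0,0,0],[120,-2,0,0,0,0,0],[140,-2,0,0,0,0,0],[160,-3,0,0,0,0,0],[172,-3,0,0,0,0,0],[172,-3,0,0,0,0,0],[172,-3,0,0,0,0,0],[172,-3,0,0,0,0,0]], newtons=40)

```text
time: 4.25
ee_pos: [0.582, 0.2479, 0.0035]
eef_rot: [0.469, 0.53, -0.469, 0.53]
ft_force: [-0.6, -0.2, -0.8]
width: 0.0285
```

Run:
```python
from h import *
im,c=shot("wrist","w3");t,_=shot("top","t3");crop(t,160,160,260,260,6,"t3c")
```

```text
(no output)
```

View pics/w3.png

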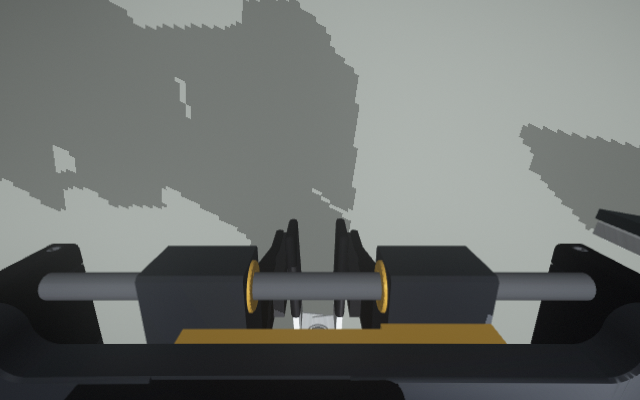

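View pics/t3c.png

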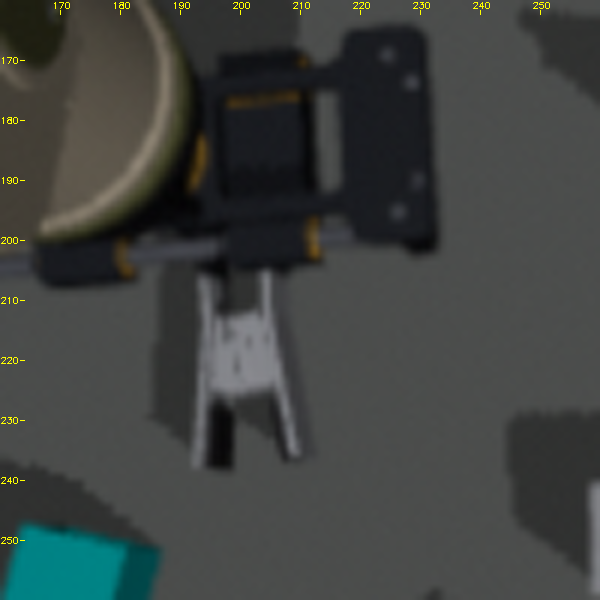

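Run:
```python
from h import *
T=cam("top");st=read_state();Rc=R.from_quat(st["eef_rot"])
for u in [(192.5,237.5),(209.5,236),(193.5,206),(205.5,206),(200.2,213),(200.2,225)]:
    p=atz(T,u,.028);print(u,p.round(4),(Rc.inv().apply(p-st["ee_pos"])*1e3).round(1))
print(Rc.as_matrix().round(3))
```

```text
(192.5, 237.5) [0.4796 0.2524 0.028 ] [ -24.5 -101.1  -16.9]
(209.5, 236) [0.484  0.2143 0.028 ] [ -24.5 -101.3   21.4]
(193.5, 206) [0.5505 0.2555 0.028 ] [-24.5 -30.4 -11.3]
(205.5, 206) [0.5512 0.2281 0.028 ] [-24.5 -33.   15.9]
(200.2, 213) [0.535 0.239 0.028] [-24.5 -47.7   3.1]
(200.2, 225) [0.508 0.237 0.028] [-24.5 -74.8   1.8]
[[-0.     0.993  0.122]
 [ 0.     0.122 -0.993]
 [-1.    -0.    -0.   ]]
```

```bash
cat >> h.py <<'E'
JO=np.array([.6116,-.0213]);JY=-.051
def jig(x,y,z): # mm->world
    c,s=np.cos(JY),np.sin(JY);return np.array([JO[0]+(c*x-s*y)/1e3,JO[1]+(s*x+c*y)/1e3,z/1e3])
def tojig(p):
    c,s=np.cos(JY),np.sin(JY);d=(np.array(p)[:2]-JO)*1e3;return np.array([c*d[0]+s*d[1],-s*d[0]+c*d[1],p[2]*1e3])
E
python3 - <<'E'
from h import *
print(jig(-2.5,236,25));delta(jig(-2.5,236,25),pose_yaw(JY))
E
```

```text
[0.62113403 0.21452059 0.025     ]
shift mm [-21.5  34.8  37.9] rot [-1.398 -0.     0.   ] deg 80.1
```

Request:
arm_command(targets=[[177,-10,0,0,0,0,0],[177,-21,5,5,0,0,0],[177,-21,15,15,-0.14,0,0],[177,-21,25,25,-0.28,0,0],[177,-21,35,38,-0.42,0,0],[177,-21,35,38,-0.56,0,0],[177,-21,35,38,-0.7,0,0],[177,-21,35,38,-0.84,0,0],[177,-21,35,38,-0.98,0,0],[177,-21,35,38,-1.12,0,0]])

```text
time: 5.35
ee_pos: [0.6224, 0.2138, 0.0259]
eef_rot: [0.114, 0.697, -0.114, 0.698]
ft_force: [0.3, 0.0, -1.7]
width: 0.0272
```

Run:
```python
from h import *
delta(jig(-2.5,236,22),pose_yaw(JY));print(read_state()["joint_positions"].round(2))
```

```text
shift mm [ 3.9  0.3 -1.4] rot [-0.273  0.001 -0.   ] deg 15.6
[-0.57  0.57  0.23  1.57 -0.15  1.01 -0.62]
```

Request:
arm_command(targets=[[177,3,0,-1,-0.14,0,0],[177,6,0,-1,-0.273,0,0],[177,10,0,-1,-0.273,0,0],[177,10,0,-1,-0.273,0,0],[177,10,0,-1,-0.273,0,0],[177,10,0,-1,-0.273,0,0]])

```text
time: 5.95
ee_pos: [0.6206, 0.2147, 0.0149]
eef_rot: [0.02, 0.707, -0.02, 0.707]
ft_force: [0.8, 0.7, -0.7]
width: 0.0274
```

Run:
```python
from h import *
t,_=shot("top","t4");crop(t,180,130,300,230,6,"t4c");s,_=shot("scene","s4");crop(s,320,130,440,240,6,"s4c");shot("wrist","w4")
st=read_state();print(tojig(st["ee_pos"]),R.from_quat(st["eef_rot"]).as_matrix()[:,2])
```

```text
[ -3.14712688 236.32622556  14.71949712] [ 9.98394021e-01 -5.66509787e-02  2.12167096e-04]
```

View pics/t4c.png

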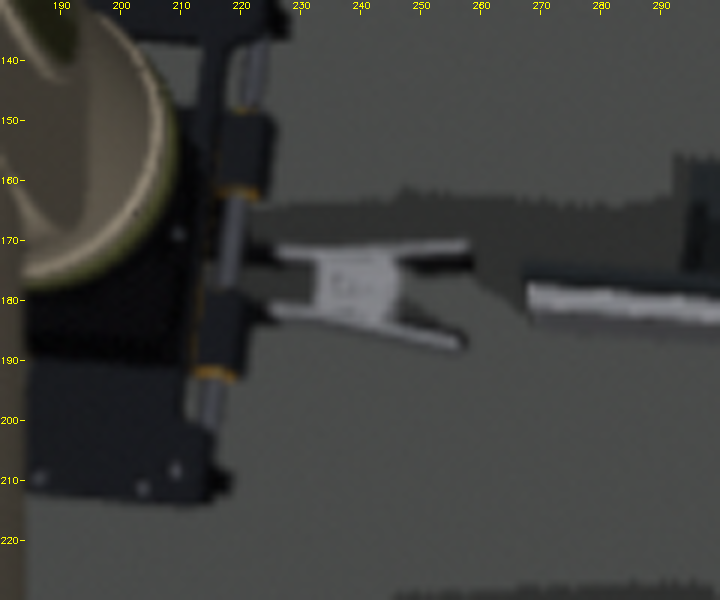

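View pics/s4c.png

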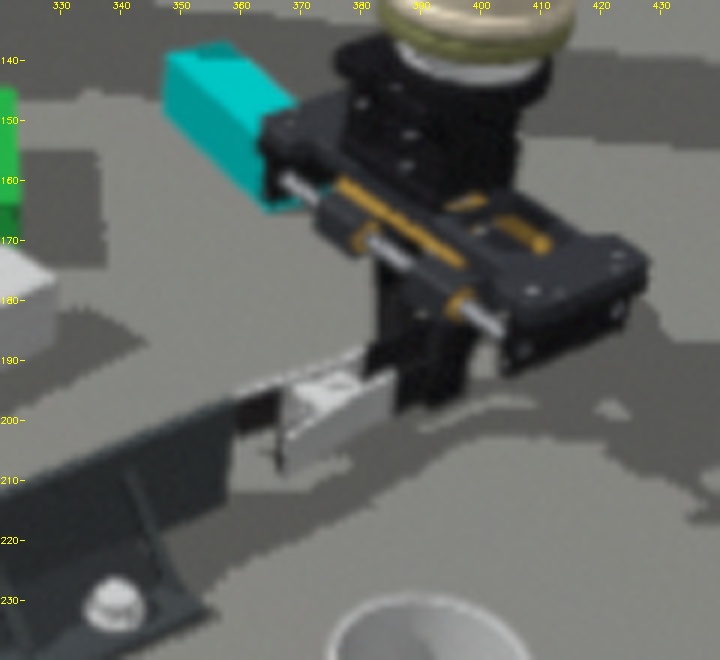

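View pics/w4.png

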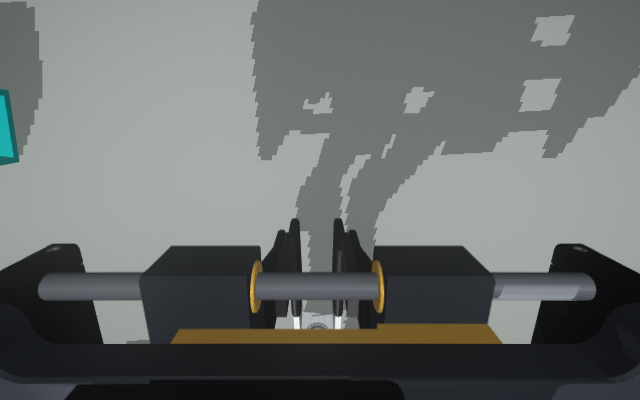

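Run:
```python
from h import *
T=cam("top");S=cam("scene")
for n,u,z in [("jaw up",(257.5,171),.038),("jaw lo",(257,187.5),.038),("jaw up rubber inner",(258.5,175),.038),("lever up root",(227,172),.038),("lever lo root",(226,181.5),.038),("fence L back",(267,173.5),.06),("bar back",(268,177),.05),("bar front",(268,181.8),.05),("bar r front",(352,187.5),.05),("bar front mid",(310,184.7),.05)]:
    print(n,tojig(atz(T,u,z)).round(1))
X,e=tri([(T,(257.2,187.5)),(S,(359,195.5))]);print("low jaw tip tri",tojig(X),e)
X,e=tri([(T,(258,170.5)),(S,(367,202))]);print("up jaw tip tri",tojig(X),e)
```

```text
jaw up [ 14.3 134.8  38. ]
jaw lo [-23.6 132.1  38. ]
jaw up rubber inner [  5.2 131.6  38. ]
lever up root [  6.7 203.6  38. ]
lever lo root [-15.2 203.3  38. ]
fence L back [  5.5 109.5  60. ]
bar back [ -0.2 108.   50. ]
bar front [-11. 107.  50.]
bar r front [ -9.6 -79.8  50. ]
bar front mid [-10.4  13.5  50. ]
low jaw tip tri [-21.62301179 134.42539705  35.29891321] [np.float64(2.6874710949994207), np.float64(2.6874710949993275)]
up jaw tip tri [ 16.02720726 134.55067883  37.49547244] [np.float64(0.7463382123690778), np.float64(0.7463382123690703)]
```

Request:
arm_command(targets=[[177,0,-5,2.3,0.005,0,0],[177,0,-12,2.3,0.005,0,0],[177,0,-18,2.3,0.005,0,0],[177,0,-23,2.3,0.005,0,0],[177,0,-28,2.3,0.005,0,0],[177,0,-28,2.3,0.005,0,0],[177,0,-28,2.3,0.005,0,0]])

```text
time: 6.8
ee_pos: [0.6212, 0.1867, 0.0146]
eef_rot: [0.022, 0.707, -0.022, 0.707]
ft_force: [-0.1, 0.4, -1.4]
width: 0.027
```

Run:
```python
from h import *
t,_=shot("top","t5");crop(t,200,130,320,230,6,"t5c")
st=read_state();print(tojig(st["ee_pos"]),R.from_quat(st["eef_rot"]).as_matrix()[:,2])
```

```text
[ -1.09807237 208.53932656  14.58828214] [ 9.98152549e-01 -6.07576192e-02  5.63403099e-06]
```

View pics/t5c.png

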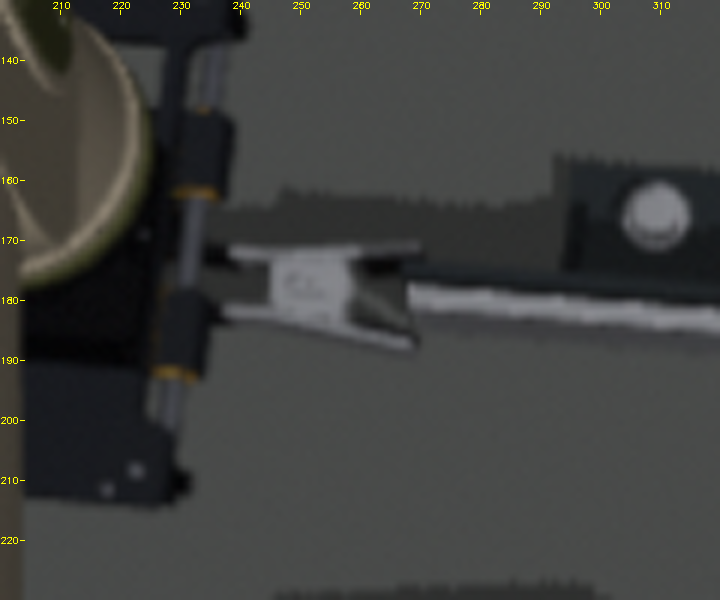

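Request:
arm_command(targets=[[177,0,0,0,-0.01,0,0],[177,0,-4,0,-0.01,0,0],[177,0,-8,0,-0.01,0,0],[177,0,-12,0,-0.01,0,0],[177,0,-15,0,-0.01,0,0],[177,0,-15,0,-0.01,0,0],[177,0,-15,0,-0.01,0,0]])

```text
time: 7.55
ee_pos: [0.6203, 0.1717, 0.0146]
eef_rot: [0.018, 0.707, -0.018, 0.707]
ft_force: [0.1, 0.3, -1.4]
width: 0.0268
```

Run:
```python
from h import *
t,_=shot("top","t6");crop(t,200,130,320,230,6,"t6c");s,_=shot("scene","s6");crop(s,320,130,440,240,6,"s6c")
st=read_state();print(tojig(st["ee_pos"]),R.from_quat(st["eef_rot"]).as_matrix()[:,2])
```

```text
[ -1.22583554 193.48786528  14.57581889] [ 9.98712695e-01 -5.07242585e-02  4.26969869e-05]
```

View pics/t6c.png

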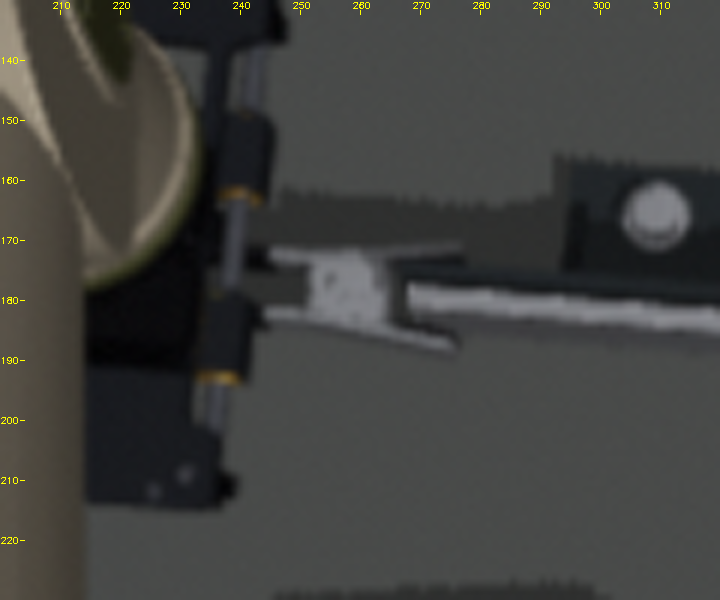

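View pics/s6c.png

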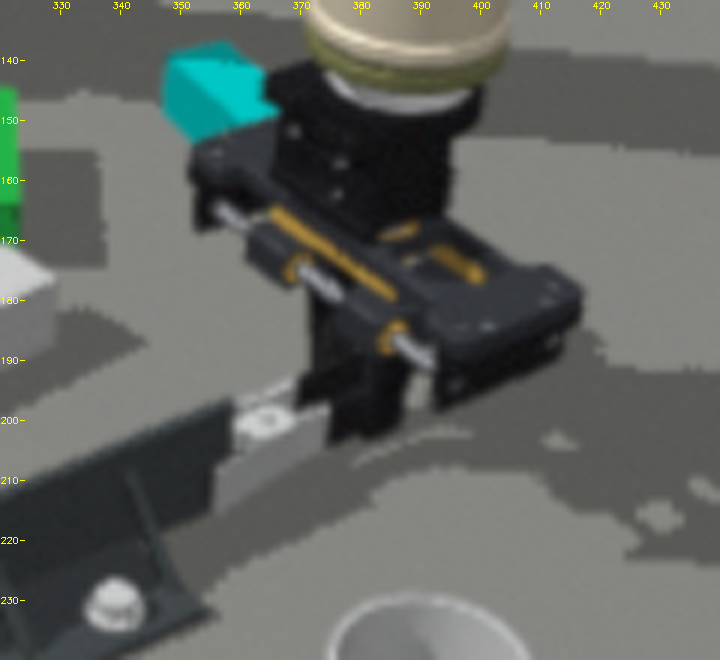

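Request:
arm_command(targets=[[165,0,0,0,0,0,0],[150,0,0,0,0,0,0],[140,0,0,0,0,0,0],[130,0,0,0,0,0,0],[115,0,0,0,0,0,0],[90,0,0,0,0,0,0],[60,0,0,0,0,0,0],[60,0,0,0,0,0,0],[60,0,0,0,0,0,0]])

```text
time: 8.55
ee_pos: [0.6202, 0.1718, 0.0145]
eef_rot: [0.018, 0.707, -0.018, 0.707]
ft_force: [0.0, -0.4, 0.3]
width: 0.0652
```

Run:
```python
from h import *
t,_=shot("top","t7");crop(t,200,130,320,230,6,"t7c");s,_=shot("scene","s7");crop(s,320,130,440,240,6,"s7c");shot("wrist","w7")
```

```text
(no output)
```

View pics/t7c.png

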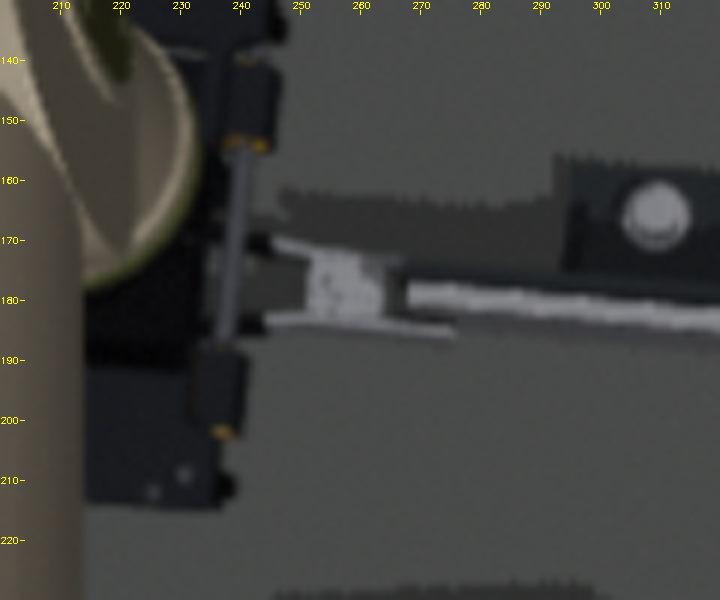

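View pics/s7c.png

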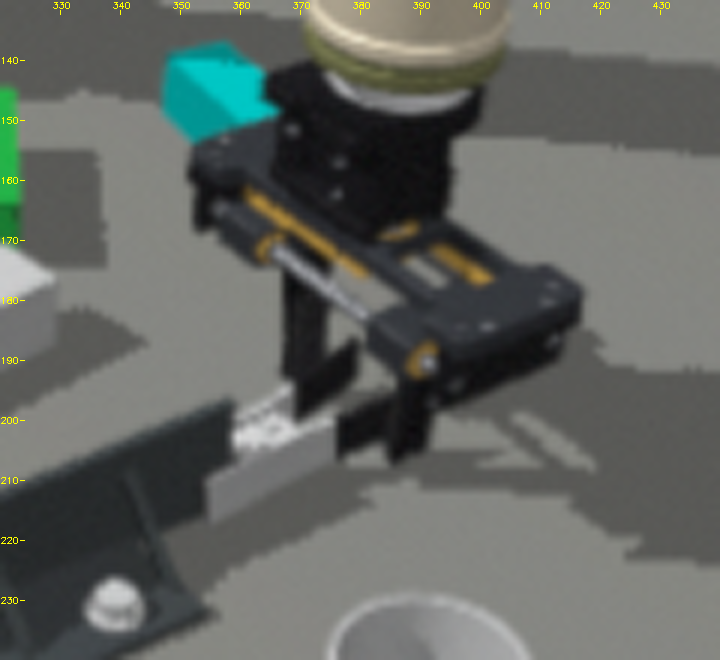

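View pics/w7.png

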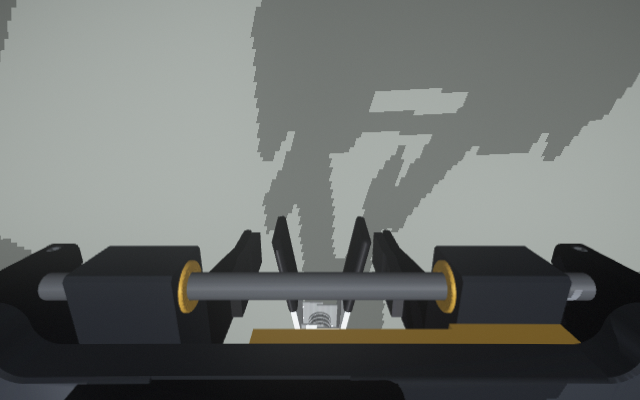

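Request:
arm_command(targets=[[0,0,0,0,0,0,0],[0,0,0,0,0,0,0],[0,-15,0,0,0,0,0],[0,-40,0,0,0,0,0],[0,-80,0,0,0,0,0],[0,-120,0,0,0,0,0],[0,-150,0,0,0,0,0]])

```text
time: 9.4
ee_pos: [0.621, 0.1717, 0.1687]
eef_rot: [0.019, 0.706, -0.018, 0.708]
ft_force: [0.7, -0.2, -0.7]
width: 0.0873
```

Run:
```python
from h import *
t,_=shot("wrist","w8")
delta([.4613,.0433,.16],pose_yaw(.0677))
t,_=shot("scene","s8");crop(t,300,150,420,270,5,"s8c")
```

```text
shift mm [  11.9 -137.2 -154.9] rot [-0.119  0.009 -0.004] deg 6.8
```

View pics/w8.png

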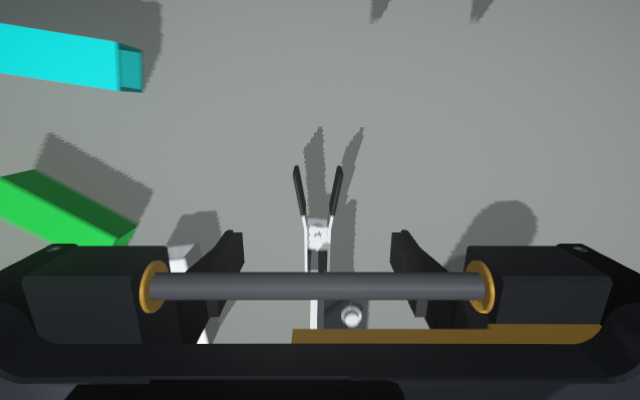

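View pics/s8c.png

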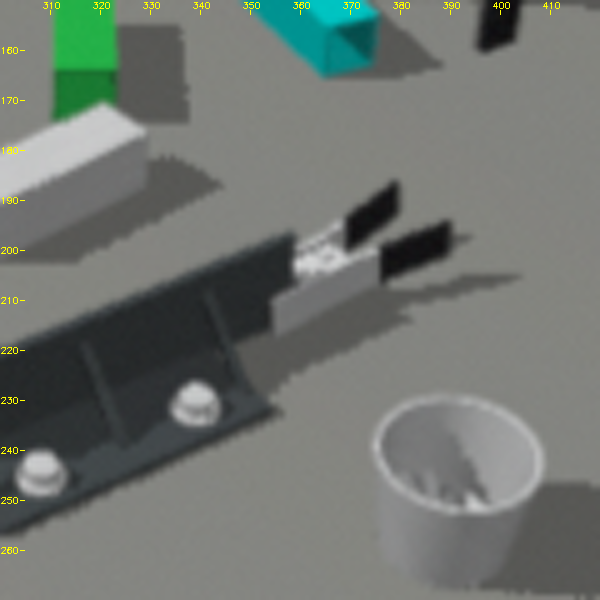

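Request:
arm_command(targets=[[0,5,-40,-45,-0.12,0,0],[0,12,-75,-85,-0.12,0,0],[0,12,-110,-125,-0.12,0,0],[0,12,-137,-155,-0.12,0,0],[0,12,-137,-155,-0.12,0,0],[0,12,-137,-155,-0.12,0,0],[0,12,-137,-155,-0.12,0,0],[0,12,-137,-155,-0.12,0,0]])

```text
time: 10.3
ee_pos: [0.4594, 0.0438, 0.1527]
eef_rot: [-0.025, 0.706, 0.025, 0.707]
ft_force: [-0.3, -0.3, -0.7]
width: 0.0871
```

Run:
```python
from h import *
t,K=shot("wrist","w9")
print(proj(K,[[.4613+.0199-.004,.0433+.06,.04],[.4613-.02-.004,.0433+.0585,.04]]))
```

```text
[[340.69340923 131.6876638 ]
 [295.9840122  130.21727431]]
```

View pics/w9.png

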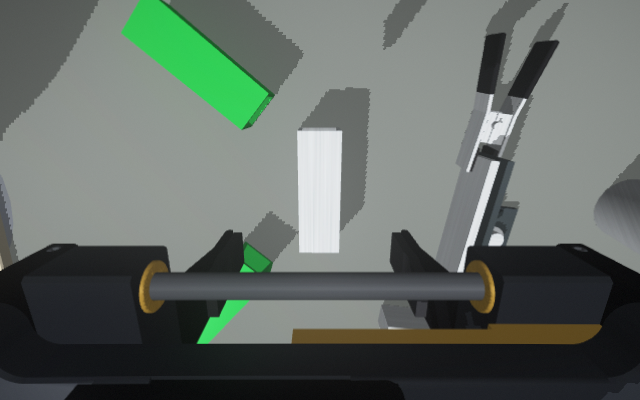

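Run:
```python
from h import *
K=cam("wrist");T=cam("top")
w=[(297.5,131),(342,131),(339,252),(299.5,252)];t=[(258.5,259),(258.5,240.5),(313,238.3),(314,256.8)]
P=[]
for a,b in zip(w,t):
    X,e=tri([(K,a),(T,b)]);p=atz(K,a,.04);P.append(p);print(X.round(4),np.round(e,1),p.round(4))
P=np.array(P);c=P.mean(0);d=(P[0]+P[1]-P[2]-P[3])/2;print("c",c,"len",np.linalg.norm(d),"w",np.linalg.norm(P[0]-P[1]),np.linalg.norm(P[2]-P[3]),"yaw",np.arctan2(-d[0],d[1]))
delta([c[0],c[1],.012],pose_yaw(np.arctan2(-d[0],d[1])))
```

```text
[0.4374 0.1009 0.0365] [0.9 0.9] [0.4385 0.1011 0.04  ]
[0.4776 0.1033 0.0356] [0.9 0.9] [0.4781 0.1039 0.04  ]
[ 0.4855 -0.0167  0.0378] [1.1 1.1] [ 0.4864 -0.0154  0.04  ]
[ 0.4454 -0.0201  0.0363] [1.2 1.2] [ 0.4466 -0.0182  0.04  ]
c [0.46240304 0.04282369 0.04      ] len 0.11959625440430341 w 0.03969244376634455 0.03981231506214154 yaw 0.06861741339802026
shift mm [140.5  -1.    3.1] rot [0.002 0.    0.   ] deg 0.1
```

Request:
arm_command(targets=[[0,50,-1,3,0,0,0],[0,100,-1,3,0,0,0],[0,130,-1,3,0,0,0],[0,140,-1,3,0,0,0],[0,140,-1,3,0,0,0],[0,140,-1,3,0,0,0],[100,140,-1,3,0,0,0],[160,140,-1,3,0,0,0],[160,140,-1,3,0,0,0],[160,140,-1,3,0,0,0]], newtons=25)

```text
time: 11.35
ee_pos: [0.4618, 0.0421, 0.013]
eef_rot: [-0.024, 0.706, 0.025, 0.707]
ft_force: [-0.6, 0.4, -0.1]
width: 0.0626
```

Request:
arm_command(targets=[[160,0,0,0,0,0,0],[160,-6,0,0,0,0,0],[160,-12,0,0,0,0,0],[160,-12,0,0,0,0,0]])

```text
time: 11.75
ee_pos: [0.4618, 0.042, 0.0253]
eef_rot: [-0.024, 0.706, 0.024, 0.707]
ft_force: [-0.5, -0.3, -4.2]
width: 0.0398
```

Run:
```python
from h import *
st=read_state();print(tojig(st["ee_pos"]))
delta(jig(-54,-15,22),pose_yaw(JY))
```

```text
[-152.79766272   55.60820684   25.26522591]
shift mm [  3.3 -81.9  89.6] rot [ 0.12   0.001 -0.   ] deg 6.9
```

Request:
arm_command(targets=[[160,0,-40,45,0.06,0,0],[160,0,-75,80,0.12,0,0],[160,0,-82,90,0.12,0,0],[160,0,-82,90,0.12,0,0],[160,0,-82,90,0.12,0,0],[160,0,-82,90,0.12,0,0]])

```text
time: 12.35
ee_pos: [0.556, -0.0327, 0.0241]
eef_rot: [0.018, 0.707, -0.017, 0.706]
ft_force: [1.2, 0.6, -4.3]
width: 0.0398
```

Run:
```python
from h import *
t,_=shot("top","t10");crop(t,240,130,400,270,5,"t10c");s,_=shot("scene","s10");crop(s,250,130,400,260,5,"s10c")
st=read_state();print(tojig(st["ee_pos"]),R.from_quat(st["eef_rot"]).as_matrix()[:,2])
```

```text
[-54.85598558 -14.15390597  24.31372453] [ 9.98763246e-01 -4.97092279e-02 -9.85144361e-04]
```

View pics/t10c.png

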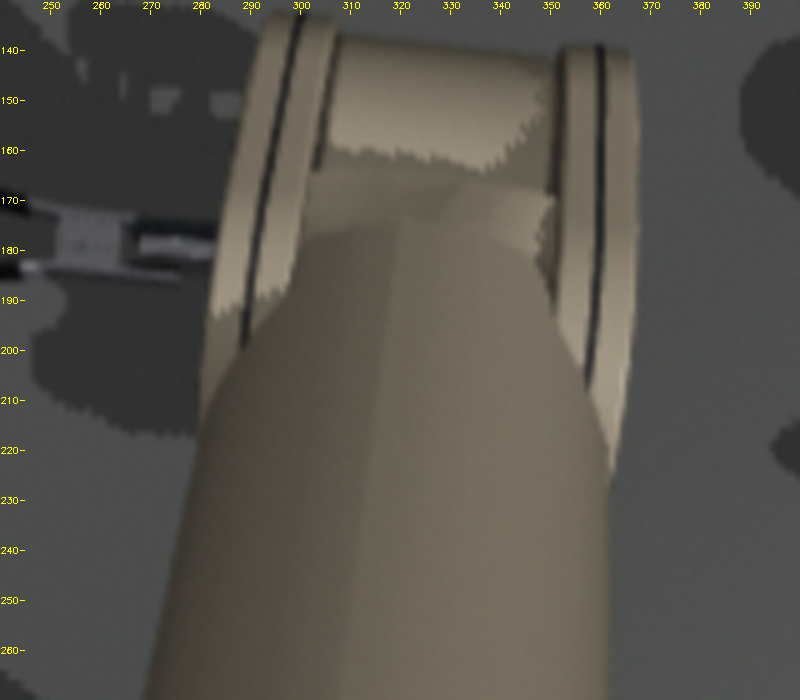

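View pics/s10c.png

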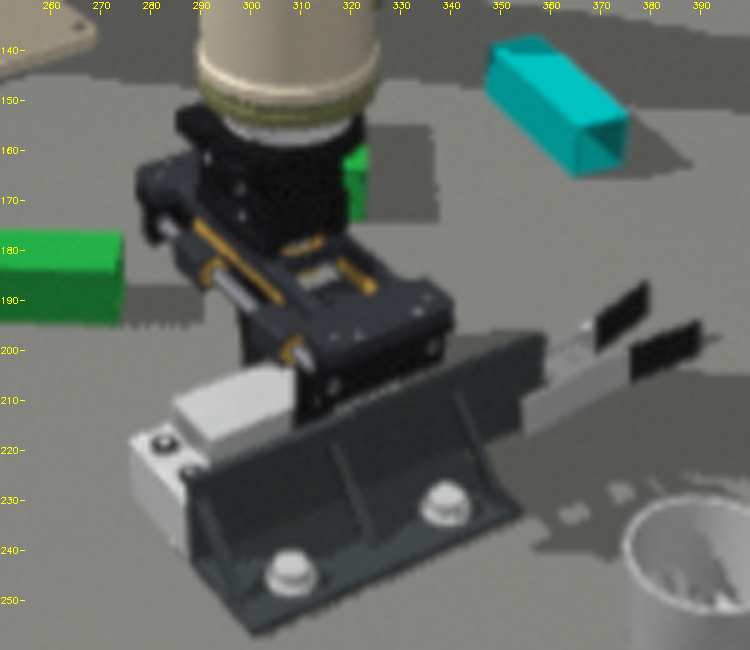

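Request:
arm_command(targets=[[160,6,0,0,0,0,0],[160,10,0,0,0,0,0],[160,10.5,-4,0,0,0,0],[160,10.5,-7,0,0,0,0],[160,10.5,-8,0,0,0,0],[160,10.5,-8,0,0,0,0]])

```text
time: 13.05
ee_pos: [0.5586, -0.0396, 0.0163]
eef_rot: [0.018, 0.705, -0.017, 0.709]
ft_force: [-0.9, 4.7, 12.6]
width: 0.0399
```

Request:
arm_command(targets=[[160,0,-1,0,0,0,0],[160,0,-1,0,0,0,0]])

```text
time: 13.25
ee_pos: [0.5586, -0.0404, 0.0163]
eef_rot: [0.018, 0.705, -0.016, 0.709]
ft_force: [-0.4, 6.0, 12.8]
width: 0.0397
```

Request:
arm_command(targets=[[160,0,-1,0,0,0,0],[160,0,-1,0,0,0,0]])

```text
time: 13.45
ee_pos: [0.5586, -0.0413, 0.0163]
eef_rot: [0.018, 0.705, -0.016, 0.709]
ft_force: [-0.1, 4.8, 12.2]
width: 0.0399
```

Request:
arm_command(targets=[[160,0,-1,0,0,0,0],[160,0,-1,0,0,0,0]])

```text
time: 13.65
ee_pos: [0.5586, -0.0423, 0.0163]
eef_rot: [0.018, 0.705, -0.016, 0.709]
ft_force: [0.1, 4.3, 12.4]
width: 0.0399
```

Request:
arm_command(targets=[[160,-1.5,-1,0,0,0,0],[160,-1.5,-1,0,0,0,0]])

```text
time: 13.85
ee_pos: [0.5573, -0.043, 0.0164]
eef_rot: [0.018, 0.706, -0.016, 0.708]
ft_force: [1.6, 6.0, 0.7]
width: 0.0402
```

Request:
arm_command(targets=[[160,0,-1,0,0,0,0],[160,0,-1,0,0,0,0]])

```text
time: 14.05
ee_pos: [0.5573, -0.0431, 0.0164]
eef_rot: [0.018, 0.706, -0.016, 0.708]
ft_force: [0.6, 9.9, 2.3]
width: 0.0396
```

Request:
arm_command(targets=[[160,0,-1,0,0,0,0],[160,0,-1,0,0,0,0]])

```text
time: 14.25
ee_pos: [0.5572, -0.0431, 0.0164]
eef_rot: [0.018, 0.706, -0.015, 0.708]
ft_force: [0.4, 11.3, 2.0]
width: 0.04
```

Request:
arm_command(targets=[[130,0,0,0,0,0,0],[112,0,0,0,0,0,0],[110,0,0,0,0,0,0],[110,0,0,-1,0,0,0],[110,0,0,-1,0,0,0],[110,-15,0,-1,0,0,0],[110,-50,0,-1,0,0,0],[110,-90,0,-1,0,0,0],[110,-110,0,-1,0,0,0]])

```text
time: 15.15
ee_pos: [0.5567, -0.0479, 0.13]
eef_rot: [0.018, 0.705, -0.018, 0.708]
ft_force: [0.2, -0.2, 0.9]
width: 0.0496
```

Run:
```python
from h import *
st=read_state();print(tojig(st["ee_pos"]),st["joint_positions"].round(2))
s,_=shot("scene","s11");crop(s,220,150,400,260,4,"s11c");
delta(jig(-130,-20,125),pose_yaw(JY+np.pi/2))
```

```text
[-53.50444025 -29.40248179 130.04434261] [-0.27  0.26  0.32  1.78 -0.09  1.12  0.03]
shift mm [  6.7   9.3 -77.8] rot [-1.571  0.007  0.005] deg 90.0
```

View pics/s11c.png

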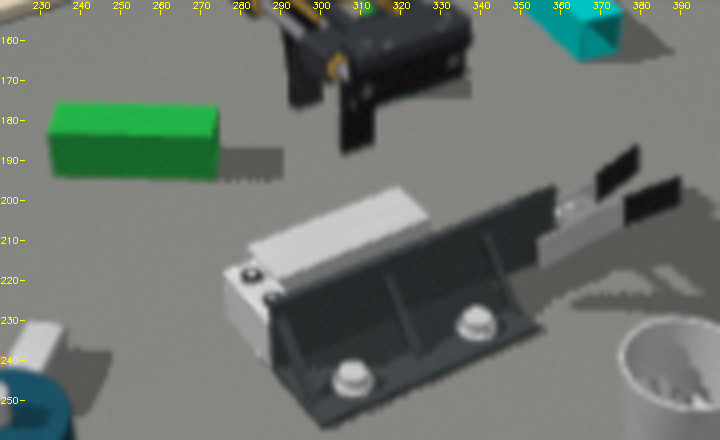

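Request:
arm_command(targets=[[75,0,0,-30,-0.14,0,0],[75,0,5,-60,-0.28,0,0],[75,6,9,-78,-0.42,0,0],[75,6,9,-78,-0.56,0,0],[75,6,9,-78,-0.7,0,0],[75,6,9,-78,-0.84,0,0],[75,6,9,-78,-0.98,0,0],[75,6,9,-78,-1.12,0,0],[75,6,9,-78,-1.26,0,0],[75,6,9,-78,-1.4,0,0]])

```text
time: 16.2
ee_pos: [0.4779, -0.0348, 0.1203]
eef_rot: [-0.443, 0.551, 0.443, 0.551]
ft_force: [-0.5, 0.2, 0.5]
width: 0.0617
```

Run:
```python
from h import *
st=read_state();print(tojig(st["ee_pos"]),st["joint_positions"].round(2))
delta(jig(-110,-20,8),pose_yaw(JY+np.pi/2))
```

```text
[-132.83827439  -20.30849921  120.33753208] [-0.23  0.09  0.22  1.97 -0.02  1.07  1.35]
shift mm [112.4 -22.4   4. ] rot [-0.165  0.     0.001] deg 9.5
```

Request:
arm_command(targets=[[75,0,-10,2,-0.14,0,0],[75,20,-20,4,-0.166,0,0],[75,60,-22,4,-0.166,0,0],[75,100,-22,4,-0.166,0,0],[75,112,-22,4,-0.166,0,0],[75,112,-22,4,-0.166,0,0],[75,112,-22,4,-0.166,0,0],[75,112,-22,4,-0.166,0,0]])

```text
time: 17.0
ee_pos: [0.5017, -0.0355, 0.0096]
eef_rot: [-0.487, 0.513, 0.485, 0.515]
ft_force: [0.4, -0.0, -0.2]
width: 0.0616
```

Run:
```python
from h import *
shot("wrist","w12")
st=read_state();print(tojig(st["ee_pos"]),st["joint_positions"].round(2))
delta(jig(-59,-20,8),pose_yaw(JY+np.pi/2))
```

```text
[-109.23034735  -19.71464048    9.38182988] [-0.2   0.3   0.2   2.   -0.08  0.84  1.56]
shift mm [  1.5 -50.2  -0. ] rot [-0.005  0.001  0.003] deg 0.3
```

View pics/w12.png

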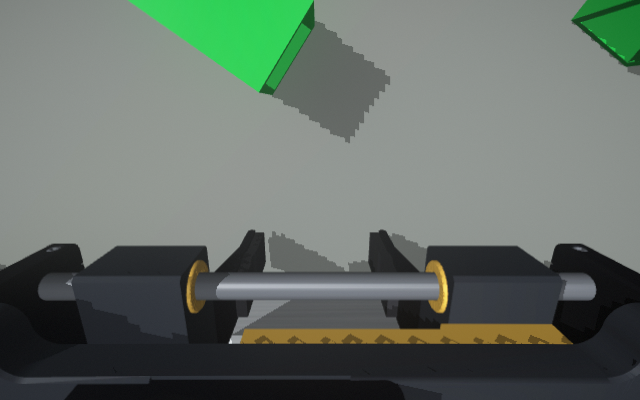

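Request:
arm_command(targets=[[75,1,-10,0,-0.005,0,0],[75,1,-20,0,-0.005,0,0],[75,1,-28,0,-0.005,0,0],[75,1,-35,0,-0.005,0,0],[75,1,-40,0,-0.005,0,0],[75,1,-44,0,-0.005,0,0],[75,1,-47,0,-0.005,0,0],[75,1,-48,0,-0.005,0,0]])

```text
time: 17.85
ee_pos: [0.5482, -0.0382, 0.0064]
eef_rot: [-0.487, 0.513, 0.487, 0.512]
ft_force: [-1.4, -0.1, 0.3]
width: 0.0618
```

Run:
```python
from h import *
st=read_state();print(tojig(st["ee_pos"]),R.from_quat(st["eef_rot"]).as_matrix().round(3))
s,_=shot("scene","s13");crop(s,250,150,400,260,5,"s13c")
```

```text
[-62.47015981 -20.07294273   6.3740512 ] [[-0.    -0.999  0.051]
 [ 0.     0.051  0.999]
 [-1.     0.     0.   ]]
```

View pics/s13c.png

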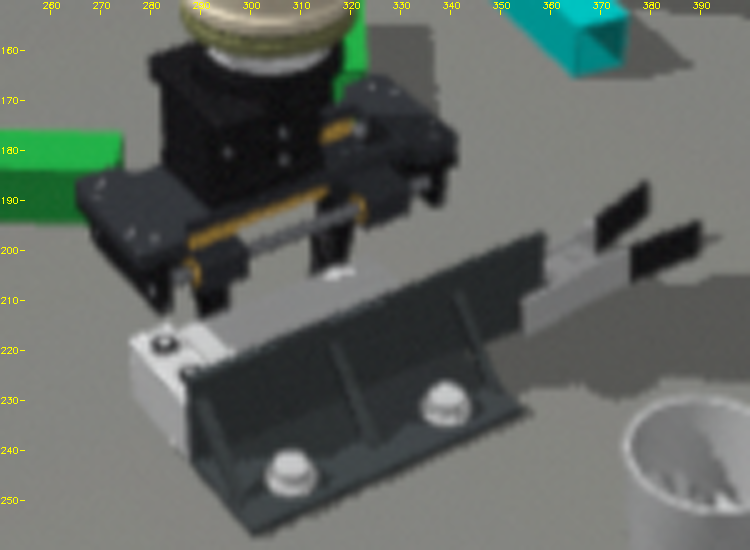

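Tube is moving with the fingers (force 1.4 N, friction). Continue in small steps.

Request:
arm_command(targets=[[75,0,-2,0,0,0,0],[75,0,-2,0,0,0,0]])

```text
time: 18.1
ee_pos: [0.5503, -0.0383, 0.0066]
eef_rot: [-0.487, 0.512, 0.487, 0.513]
ft_force: [-0.3, 0.1, -0.4]
width: 0.0612
```

Request:
arm_command(targets=[[75,0,-1.5,0,0,0,0],[75,0,-1.5,0,0,0,0]])

```text
time: 18.3
ee_pos: [0.5516, -0.0384, 0.0066]
eef_rot: [-0.487, 0.513, 0.487, 0.513]
ft_force: [-1.3, -0.1, 1.3]
width: 0.0614
```

Request:
arm_command(targets=[[75,0,-1.5,0,0,0,0],[75,0,-1.5,0,0,0,0]])

```text
time: 18.5
ee_pos: [0.5522, -0.0385, 0.0063]
eef_rot: [-0.487, 0.513, 0.488, 0.512]
ft_force: [-5.7, 0.9, 3.8]
width: 0.0614
```

Request:
arm_command(targets=[[75,0,-1.5,0,0,0,0],[75,0,-1.5,0,0,0,0]])

```text
time: 18.7
ee_pos: [0.5523, -0.0385, 0.0059]
eef_rot: [-0.486, 0.514, 0.488, 0.512]
ft_force: [-11.0, 1.9, 6.6]
width: 0.0614
```

Request:
arm_command(targets=[[75,0,5,0,0,0,0],[75,-2,20,0,0,0,0],[150,-10,35,0,0,0,0],[255,-50,40,0,0,0,0],[255,-95,40,0,0,0,0],[255,-135,40,0,0,0,0],[255,-140,40,0,0,0,0]])

```text
time: 19.4
ee_pos: [0.5178, -0.0366, 0.152]
eef_rot: [-0.489, 0.51, 0.485, 0.515]
ft_force: [0.0, 0.2, 0.0]
width: 0.0295
```

```bash
cat >> h.py <<'E'
def diag(tilt,ax=np.pi/4,sgn=1):
    # tool x: down tilted by tilt toward jig direction (cos ax, -sin ax); tool z horizontal
    d=np.array([np.sin(tilt)*np.cos(ax),-np.sin(tilt)*np.sin(ax),-np.cos(tilt)])
    z=sgn*np.array([np.sin(ax),np.cos(ax),0]);y=np.cross(z,d)
    return R.from_euler('z',JY)*R.from_matrix(np.c_[d,y,z])
E
python3 - <<'E'
from h import *
st=read_state();print(tojig(st["ee_pos"]),st["joint_positions"].round(2))
delta(jig(-95,80,130),diag(np.radians(42)))
delta(jig(-95,80,130),diag(np.radians(42),sgn=-1))
t,_=shot("top","t14");crop(t,220,130,400,270,4,"t14c");s,_=shot("scene","s14");crop(s,250,150,400,260,5,"s14c")
E
```

```text
[-92.92521359 -20.07475837 151.99682703] [-0.22  0.14  0.22  1.85 -0.03  1.14  1.53]
shift mm [ 22.1   2.3 100. ] rot [ 0.747  0.292 -0.686] deg 60.5
shift mm [ 22.1   2.3 100. ] rot [-2.231  0.845  0.36 ] deg 138.2
```

View pics/t14c.png

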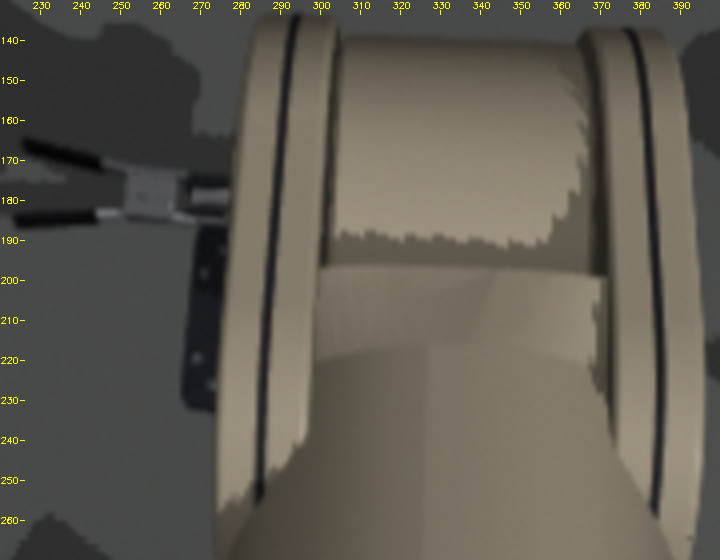

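View pics/s14c.png

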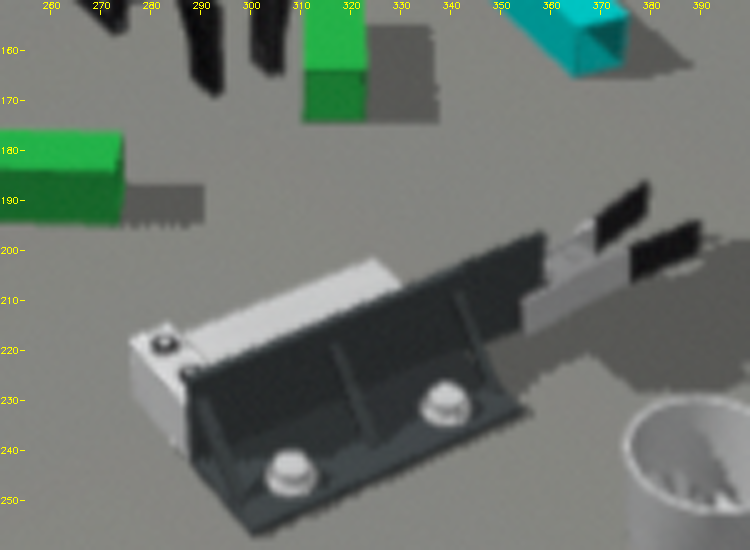

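Request:
arm_command(targets=[[255,0,0,30,0.1,0.04,-0.09],[255,5,0,60,0.2,0.08,-0.18],[255,10,2,90,0.3,0.12,-0.27],[255,15,2,100,0.4,0.156,-0.367],[255,20,2,100,0.5,0.195,-0.459],[255,22,2,100,0.6,0.234,-0.55],[255,22,2,100,0.7,0.273,-0.643],[255,22,2,100,0.747,0.292,-0.686],[255,22,2,100,0.747,0.292,-0.686],[255,22,2,100,0.747,0.292,-0.686]])

```text
time: 20.5
ee_pos: [0.5162, 0.0648, 0.1218]
eef_rot: [-0.475, 0.528, 0.002, 0.704]
ft_force: [-0.6, 0.7, 0.5]
width: 0.0006
```

Run:
```python
from h import *
st=read_state();print(tojig(st["ee_pos"]),st["joint_positions"].round(2))
delta(jig(-95,80,130),diag(np.radians(42)))
t,K=shot("wrist","w15");t,_=shot("top","t15");crop(t,220,130,400,270,4,"t15c");s,_=shot("scene","s15");crop(s,200,90,400,260,4,"s15c")
print(proj(K,[jig(-48,35,40),jig(-48,-85,40),jig(-8,35,40)]))
```

```text
[-99.69419289  81.11998    121.80381976] [-0.66  0.13 -0.03  2.15  0.88  1.05 -0.49]
shift mm [-3.4 -8.5  2.4] rot [ 0.007 -0.006 -0.004] deg 0.6
[[320.55911797 191.43519461]
 [247.15312687 229.49105632]
 [348.27917836 206.62461265]]
```

View pics/w15.png

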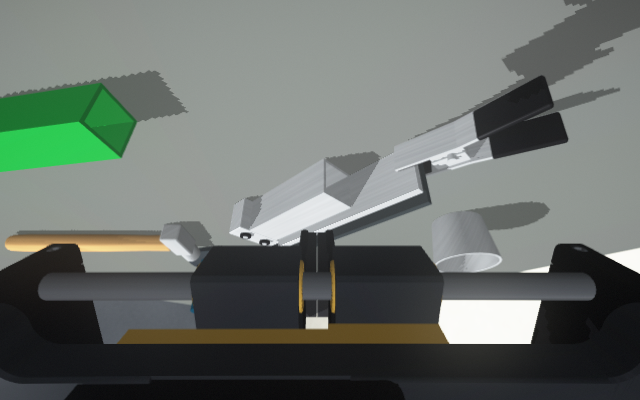

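View pics/s15c.png

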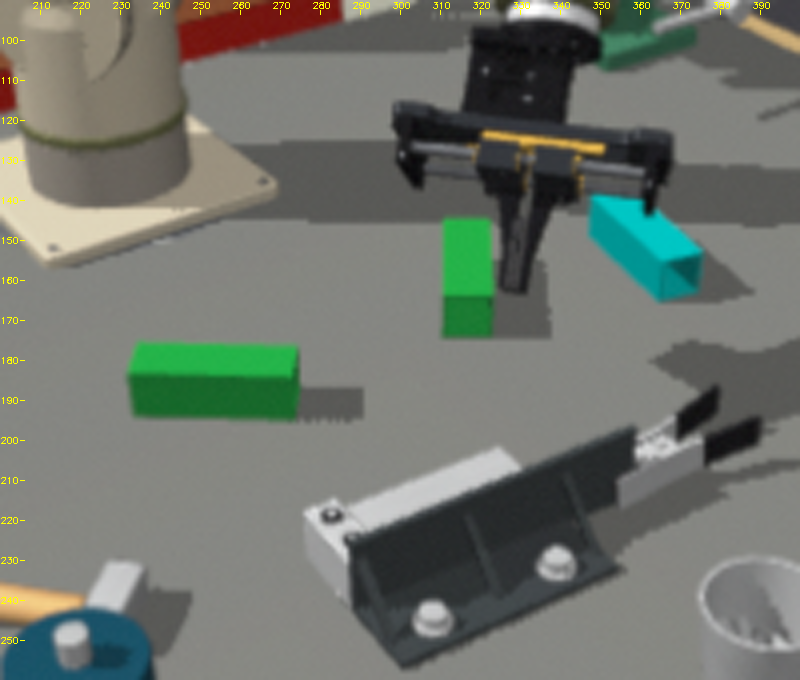

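View pics/t15c.png

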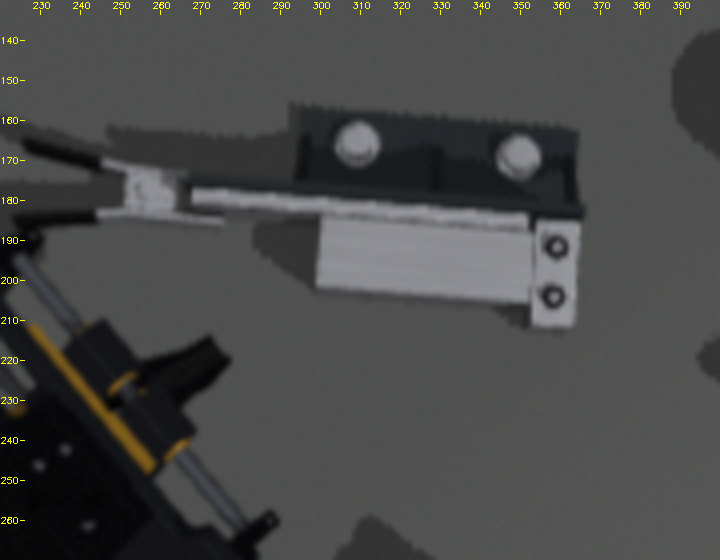

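Run:
```python
from h import *
st=read_state();K=cam("wrist");T=cam("top")
print(proj(K,[jig(-48,35,0),jig(-48,35,40),jig(-8,35,40),jig(-8,35,0)]))
im=cv2.imread("pics/w15.png");crop(im,220,130,450,260,3,"w15c")
p=atz(T,(299,202.5),.04);print(tojig(p),proj(K,p))
print(tojig(atz(T,(300.5,184.5),.04)))
```

```text
[[321.12156325 156.00482551]
 [320.97290903 189.8250291 ]
 [348.68399407 205.29654766]
 [347.0503742  172.98380996]]
[-50.6060886   35.08501421  40.        ] [[319.06794308 188.68993249]]
[-9.71170366 35.10460078 40.        ]
```

View pics/w15c.png

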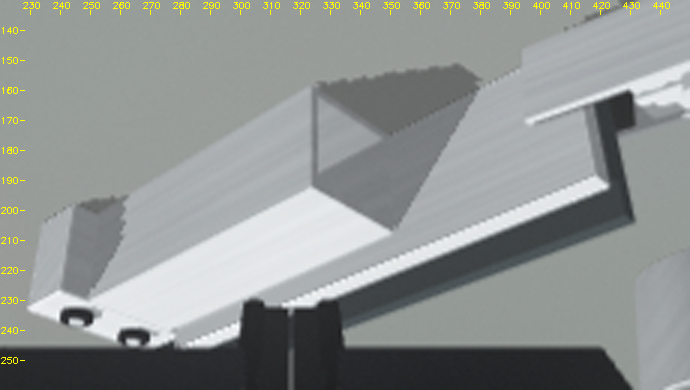

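Run:
```python
from h import *
st=read_state();K=cam("wrist");T=cam("top");S=cam("scene")
X,e=tri([(K,(324.5,192)),(T,(299,202.5))]);print(X,tojig(X),e)
p=atz(K,(324.5,192),.04);print(tojig(p))
V=(X+p)/2;V[2]=.04;print("V",tojig(V))
Rd=R.from_quat(st["eef_rot"]);print(Rd.inv().apply(V-st["ee_pos"])*1e3)
delta(V,diag(np.radians(42)))
```

```text
[0.56457407 0.01787056 0.04307153] [-48.96161866  36.72234503  43.07153196] [np.float64(2.712103444863685), np.float64(2.7121034448637387)]
[-43.00108204  34.75119478  40.        ]
V [-45.98135035  35.7367699   40.        ]
[107.5172264    3.76315579   6.93850048]
shift mm [107.5   3.8   6.9] rot [ 0.009 -0.006 -0.007] deg 0.7
```

Run:
```python
from h import *
Rd=diag(np.radians(42));V=jig(-48,35.3,40);d=Rd.as_matrix()[:,0];z=Rd.as_matrix()[:,2]
delta(V-.015*d+.003*z,Rd)
```

```text
shift mm [91.8  4.7  8.1] rot [ 0.009 -0.006 -0.007] deg 0.7
```

Request:
arm_command(targets=[[255,30,4,7,0.009,-0.006,-0.007],[255,60,4.7,8,0.009,-0.006,-0.007],[255,85,4.7,8,0.009,-0.006,-0.007],[255,92,4.7,8,0.009,-0.006,-0.007],[255,92,4.7,8,0.009,-0.006,-0.007],[255,92,4.7,8,0.009,-0.006,-0.007],[255,92,4.7,8,0.009,-0.006,-0.007]])

```text
time: 21.35
ee_pos: [0.5622, 0.0268, 0.0536]
eef_rot: [-0.472, 0.524, -0.0, 0.709]
ft_force: [0.4, 0.9, 0.1]
width: 0.0006
```

Run:
```python
from h import *
im,K=shot("wrist","w16");crop(im,220,130,450,260,3,"w16c");s,_=shot("scene","s16");crop(s,250,120,410,260,5,"s16c")
t,_=shot("top","t16");crop(t,220,130,400,270,4,"t16c")
st=read_state();print(tojig(st["ee_pos"]));Rd=diag(np.radians(42));V=jig(-48,35.3,40);print(proj(K,V));delta(V,Rd);print(st["joint_positions"].round(2))
```

```text
[-51.89998598  45.18026279  53.26578106]
[[307.9584515  231.87616881]]
shift mm [16.4  1.6 -4.3] rot [-0.004  0.002  0.001] deg 0.3
[-0.6   0.29  0.04  2.14  1.02  0.87 -0.59]
```

View pics/w16c.png

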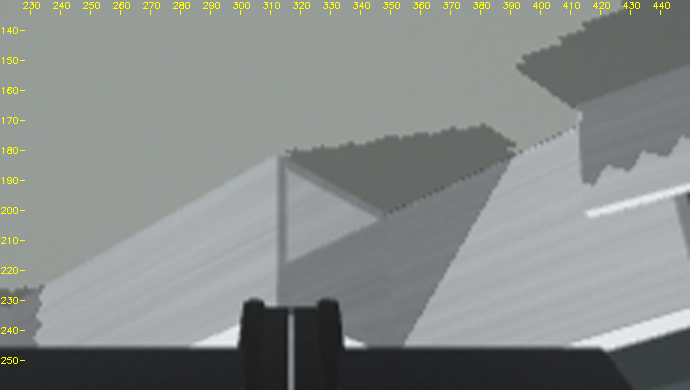

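View pics/s16c.png

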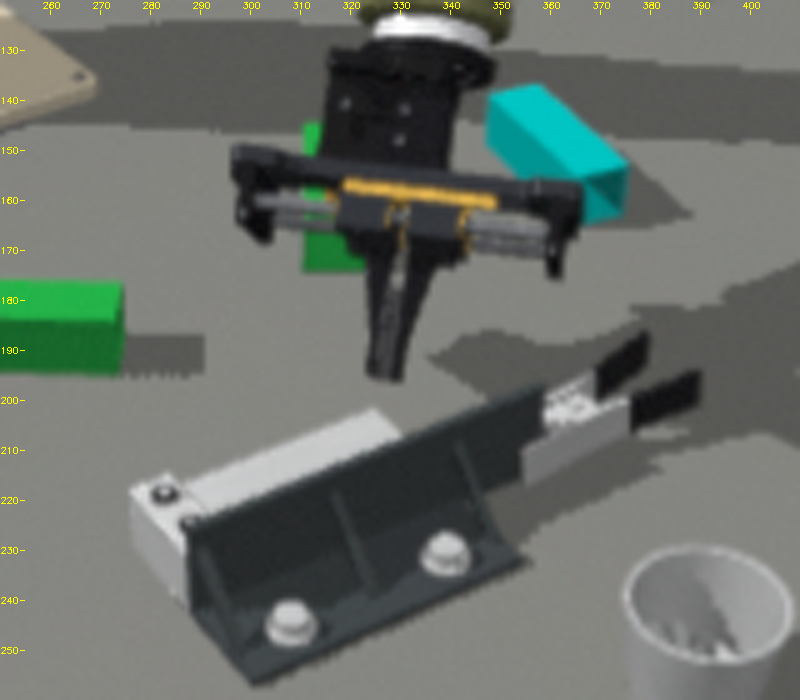

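View pics/t16c.png

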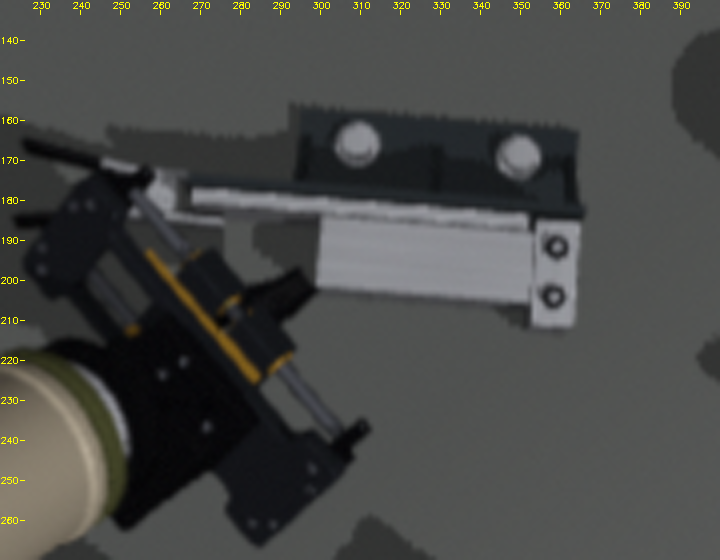

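Request:
arm_command(targets=[[255,4,1,-1,0,0,0],[255,8,1,-1,0,0,0],[255,11,1,-1,0,0,0],[255,11,1,-1,0,0,0]])

```text
time: 21.9
ee_pos: [0.5655, 0.0196, 0.0433]
eef_rot: [-0.472, 0.525, -0.001, 0.708]
ft_force: [-0.7, 0.1, -0.4]
width: 0.0006
```

Request:
arm_command(targets=[[255,2,0,0,0,0,0],[255,2,0,0,0,0,0]])

```text
time: 22.1
ee_pos: [0.5665, 0.019, 0.0422]
eef_rot: [-0.472, 0.525, -0.001, 0.708]
ft_force: [0.2, -0.1, -0.4]
width: 0.0004
```

Request:
arm_command(targets=[[255,2,0,0,0,0,0],[255,2,0,0,0,0,0]])

```text
time: 22.3
ee_pos: [0.5674, 0.018, 0.0407]
eef_rot: [-0.472, 0.525, -0.001, 0.708]
ft_force: [-0.1, -0.1, 0.1]
width: 0.0005
```

Request:
arm_command(targets=[[255,2,0,0,0,0,0],[255,2,0,0,0,0,0]])

```text
time: 22.5
ee_pos: [0.5684, 0.0173, 0.0394]
eef_rot: [-0.473, 0.525, -0.001, 0.708]
ft_force: [-3.1, 1.8, 4.7]
width: 0.0001
```

Request:
arm_command(targets=[[255,2,0,0,0,0,0],[255,2,0,0,0,0,0]])

```text
time: 22.7
ee_pos: [0.5691, 0.017, 0.0386]
eef_rot: [-0.473, 0.524, -0.001, 0.708]
ft_force: [-13.5, 5.7, 17.3]
width: 0.0007
```

Request:
arm_command(targets=[[255,2,0,0,0,0,0],[255,2,0,0,0,0,0]])

```text
time: 22.9
ee_pos: [0.5696, 0.0168, 0.038]
eef_rot: [-0.473, 0.524, -0.001, 0.708]
ft_force: [-29.4, 11.2, 35.3]
width: 0.0007
```

Request:
arm_command(targets=[[255,2,0,0,0,0,0],[255,2,0,0,0,0,0],[255,2,0,0,0,0,0]])

```text
time: 23.2
ee_pos: [0.57, 0.0167, 0.0375]
eef_rot: [-0.473, 0.524, -0.001, 0.708]
ft_force: [-46.4, 18.1, 55.8]
width: 0.0004
```

Run:
```python
from h import *
im,K=shot("wrist","w17");crop(im,220,130,450,260,3,"w17c");s,_=shot("scene","s17");crop(s,250,120,410,260,5,"s17c")
t,_=shot("top","t17");crop(t,220,130,400,270,4,"t17c")
st=read_state();f=R.from_euler('z',-JY).apply(st["ft_force"]);print(tojig(st["ee_pos"]),"force jig",f,st["time"])
```

```text
[-43.46621946  35.82153547  37.50229262] force jig [-47.5638398   15.87232602  54.55481849] 23.35
```

View pics/w17c.png

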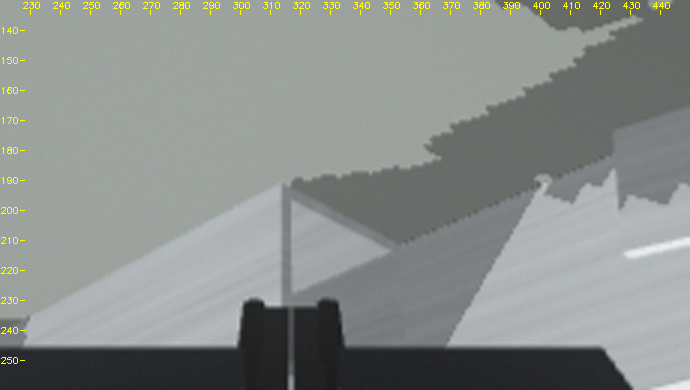

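View pics/s17c.png

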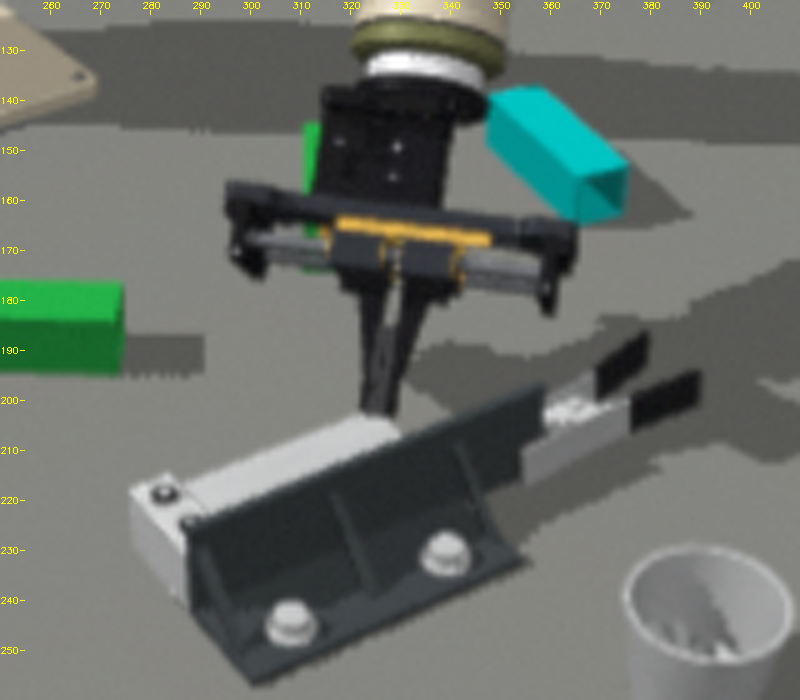

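View pics/t17c.png

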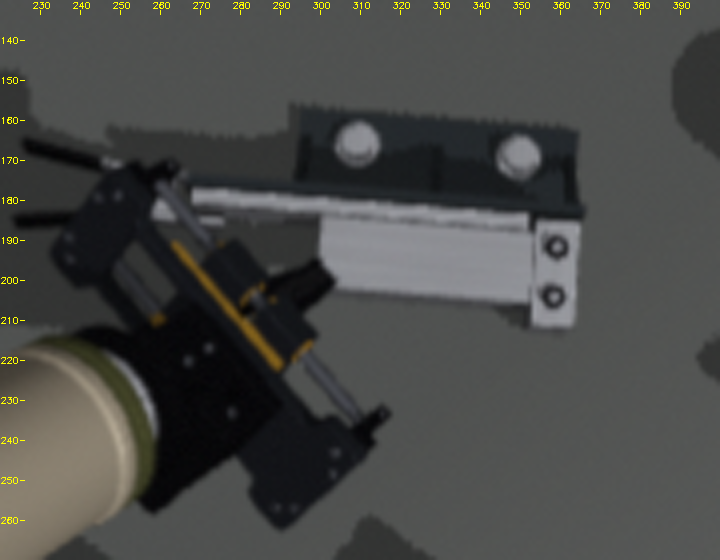

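Request:
arm_command(targets=[[255,-2,0,0,0,0,0],[255,-5,0,0,0,0,0],[255,-5,0,0,0,0,0]])

```text
time: 23.65
ee_pos: [0.5687, 0.0175, 0.0392]
eef_rot: [-0.473, 0.524, -0.001, 0.709]
ft_force: [-5.2, 2.0, 6.8]
width: 0.0005
```

Request:
arm_command(targets=[[255,0.9,-1,-1.4,0,0,0],[255,0.9,-1,-1.4,0,0,0],[255,0.9,-1,-1.4,0,0,0]])

```text
time: 23.95
ee_pos: [0.5689, 0.0169, 0.039]
eef_rot: [-0.473, 0.524, 0.0, 0.709]
ft_force: [-8.0, 7.5, 9.8]
width: 0.0009
```

Request:
arm_command(targets=[[255,0.9,-1,-1.4,0,0,0],[255,0.9,-1,-1.4,0,0,0],[255,0.9,-1,-1.4,0,0,0]])

```text
time: 24.25
ee_pos: [0.569, 0.0166, 0.039]
eef_rot: [-0.472, 0.523, 0.002, 0.709]
ft_force: [-10.2, 11.7, 10.8]
width: 0.0006
```

Request:
arm_command(targets=[[255,0.9,-1,-1.4,0,0,0],[255,1.8,-2,-2.8,0,0,0],[255,1.8,-2,-2.8,0,0,0],[255,1.8,-2,-2.8,0,0,0]])

```text
time: 24.65
ee_pos: [0.5689, 0.0156, 0.0388]
eef_rot: [-0.472, 0.522, 0.004, 0.71]
ft_force: [-15.3, 20.5, 13.8]
width: 0.0003
```

Request:
arm_command(targets=[[255,1,0,0,0,0,0],[255,1,0,0,0,0,0],[255,1,0,0,0,0,0]])

```text
time: 24.95
ee_pos: [0.5691, 0.0155, 0.0385]
eef_rot: [-0.473, 0.522, 0.004, 0.71]
ft_force: [-24.8, 23.3, 24.3]
width: 0.0004
```

Run:
```python
from h import *
im,K=shot("wrist","w18");crop(im,220,130,450,260,3,"w18c")
t,_=shot("top","t18");crop(t,290,150,390,240,7,"t18c");s,_=shot("scene","s18");crop(s,260,190,340,250,9,"s18c")
st=read_state();f=R.from_euler('z',-JY).apply(st["ft_force"]);print(tojig(st["ee_pos"]),"force jig",f,st["time"])
```

```text
[-44.33713457  34.62691426  38.50401493] force jig [-26.59493008  21.84351047  23.51877733] 25.1
```

View pics/t18c.png

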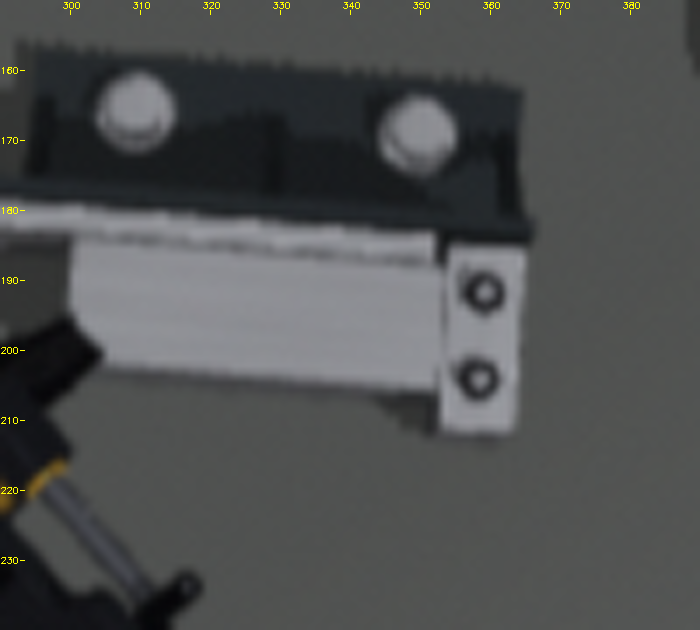

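View pics/s18c.png

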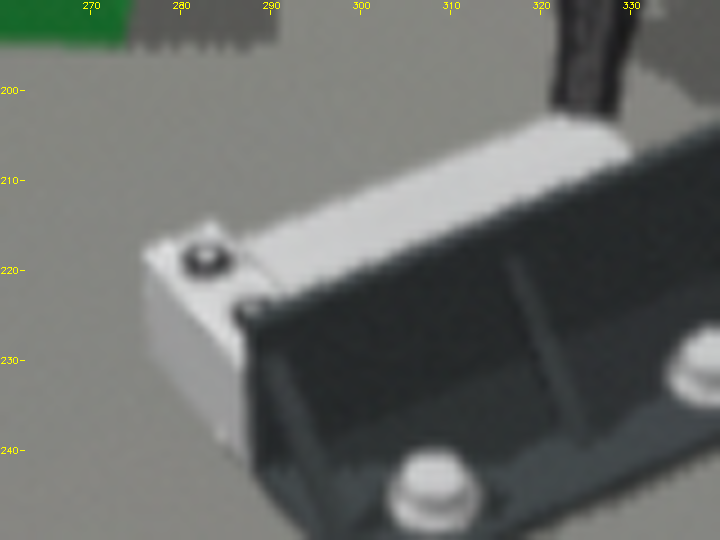

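View pics/w18c.png

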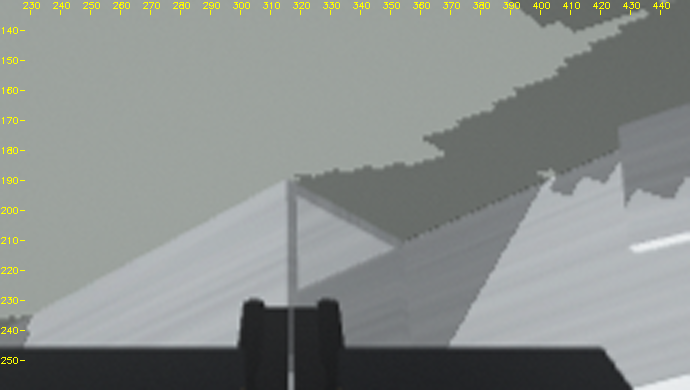

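Run:
```python
from h import *
ims=[cv2.cvtColor(cv2.imread(f"pics/t{i}.png"),cv2.COLOR_BGR2GRAY) for i in (15,17,18)]
for v in (190,193,196,199,202): 
    print(v,[im[v,347:358].tolist() for im in ims])
for v in (186,189): print(v,[im[v,294:304].tolist() for im in ims])
```

```text
190 [[142, 143, 142, 143, 143, 141, 121, 139, 104, 76, 44], [143, 144, 144, 144, 144, 141, 122, 140, 105, 77, 44], [143, 143, 144, 145, 145, 142, 131, 141, 105, 77, 44]]
193 [[142, 143, 142, 142, 143, 138, 110, 140, 127, 106, 55], [144, 143, 143, 144, 143, 139, 110, 140, 127, 108, 55], [143, 143, 144, 143, 143, 140, 116, 142, 127, 107, 56]]
196 [[143, 144, 144, 144, 143, 140, 115, 140, 146, 147, 147], [144, 144, 144, 145, 145, 141, 116, 141, 147, 148, 148], [144, 144, 144, 145, 144, 141, 117, 141, 147, 148, 147]]
199 [[144, 145, 144, 143, 144, 143, 131, 144, 146, 146, 145], [144, 145, 144, 145, 146, 145, 132, 144, 147, 147, 145], [145, 145, 144, 145, 145, 145, 133, 144, 147, 146, 145]]
202 [[145, 144, 144, 144, 141, 116, 134, 108, 87, 52, 44], [146, 145, 145, 145, 143, 118, 135, 109, 87, 51, 45], [145, 145, 145, 146, 143, 132, 138, 108, 87, 52, 45]]
186 [[47, 47, 45, 45, 45, 53, 107, 135, 139, 140], [47, 47, 45, 44, 45, 54, 107, 136, 140, 141], [47, 47, 45, 44, 46, 55, 106, 136, 140, 141]]
189 [[51, 52, 52, 52, 52, 65, 129, 142, 144, 143], [52, 52, 51, 53, 52, 66, 130, 143, 145, 144], [53, 52, 53, 52, 52, 66, 131, 144, 144, 144]]
```

Request:
arm_command(targets=[[255,0.3,-1,-1.4,0,0,0],[255,0.7,-2,-2.8,0,0,0],[255,0.7,-2,-2.8,0,0,0],[255,0.7,-2,-2.8,0,0,0]])

```text
time: 25.5
ee_pos: [0.569, 0.0151, 0.0388]
eef_rot: [-0.472, 0.521, 0.006, 0.711]
ft_force: [-19.7, 28.8, 18.0]
width: 0.0004
```

Run:
```python
from h import *
t,_=shot("top","t19");im=cv2.cvtColor(t,cv2.COLOR_BGR2GRAY)
for v in (190,193,196,199,202): print(v,im[v,349:358].tolist())
# stop/fence gap reference: stop edge pure
st=read_state();f=R.from_euler('z',-JY).apply(st["ft_force"]);print(tojig(st["ee_pos"]),"force jig",f,st["time"],st["torque"])
```

```text
190 [143, 144, 144, 142, 130, 141, 105, 77, 44]
193 [143, 143, 143, 140, 116, 141, 127, 107, 56]
196 [145, 144, 145, 141, 115, 141, 146, 147, 148]
199 [144, 144, 145, 145, 134, 144, 147, 146, 145]
202 [146, 145, 144, 132, 138, 109, 87, 51, 44]
[-44.39522998  34.15750393  38.81415314] force jig [-22.58574367  27.62622505  18.41571371] 25.55 [3.58557732 2.25027631 0.80157298]
```

Request:
arm_command(targets=[[255,0.6,0,0,0,0,0],[255,0.6,0,0,0,0,0],[255,0.6,0,0,0,0,0],[255,0.6,0,0,0,0,0]])

```text
time: 25.95
ee_pos: [0.5691, 0.0151, 0.0386]
eef_rot: [-0.473, 0.521, 0.006, 0.711]
ft_force: [-26.6, 30.8, 24.4]
width: 0.0003
```

Request:
arm_command(targets=[[255,0,0,0,0,0,0],[255,0,0,0,0,0,0],[255,0,0,0,0,0,0],[255,0,0,0,0,0,0],[255,0,0,0,0,0,0],[255,0,0,0,0,0,0],[255,0,0,0,0,0,0],[255,0,0,0,0,0,0]])

```text
time: 26.75
ee_pos: [0.5691, 0.0151, 0.0387]
eef_rot: [-0.473, 0.521, 0.006, 0.711]
ft_force: [-25.9, 30.6, 24.1]
width: 0.0006
```

Run:
```python
from h import *
t,_=shot("top","t20");s,_=shot("scene","s20")
st=read_state();f=R.from_euler('z',-JY).apply(st["ft_force"]);print(tojig(st["ee_pos"]),"force jig",f,st["time"],st["joint_vel"].round(4))
```

```text
[-44.25124076  34.15022683  38.66508226] force jig [-27.75546824  29.68110735  24.68095047] 26.85 [-0.0015 -0.0015  0.0004 -0.0007 -0.0009 -0.002  -0.0014]
```

View pics/t20.png

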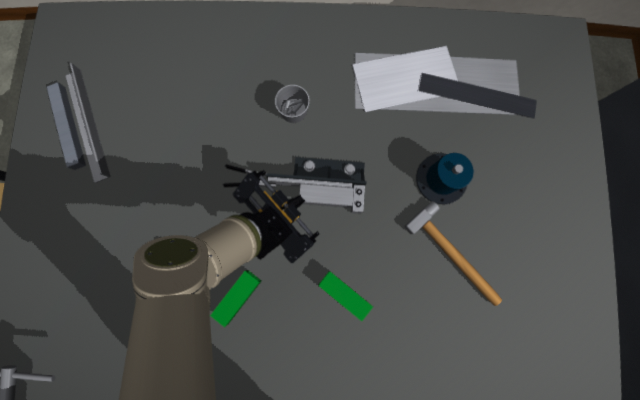

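View pics/s20.png

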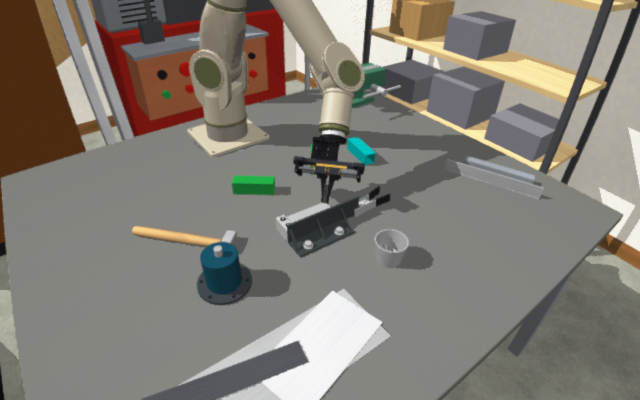

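Stable: the push is steady on all three faces, the clamp is on, and the bystanders are where they were. Handing in.

```bash
python3 -c "
from bench import *
print(close_job())"
```

```text
the job is handed in; nothing more can be done
None
```

I did both steps in the order asked and handed the job in at about 27 s, still holding the push.

- **Clamp:** I squeezed it open to about 27 mm over the handles, slid it about 16 mm over the fence's free end, and let it snap shut. It pinches the bar and fence together and the gripper has let go of it. It was still on in the last pictures.
- **Tube:** I carried the bright tube to the corner, set its end against the stop, and pushed it against the bar with two fingers. I then pressed on its top outer corner with the shut fingers tilted 42°.
- **Push at hand-in:** it was steady over 0.8 s at about 28 N towards the bar, 30 N towards the stop and 25 N down.
- **Force peak:** the first diagonal press reached about 75 N at the wrist, under the 120 N limit. I backed it off because too little of it went towards the stop.
- **Stop contact:** the pictures could not resolve this fully. A faint line remains between the tube's end and the stop, narrower after I pushed towards the stop. It did not change with a further 6 N, so I took it as an edge and the tube as flush.
- **Measurement disagreement:** the top and wrist cameras disagreed by 3 to 7 mm on the tube's corner. The actual contact came where the given sizes put it.
- **Bystanders:** the hammer, rotor and tin looked unmoved in the last pictures.

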